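# Clear a jammed bottle capper

## Task

The bottle capper has jammed and some bottles have toppled off it onto the bench. First switch the capper off by pushing its toggle lever fully over, away from you; then stand every toppled bottle upright on the rubber mat for a leak check, and pack every bottle from the machine's catch tray into the grey tote, standing upright. Leave the steel weight on the mat and all the other labware where they are.

Things in the scene. Friction and masses are not known exactly. Their poses are not given: they have to be found in the camera images.
- fallen1: square amber glass bottle, body 58 x 58 mm, 84 mm tall, round black cap 38 mm across at 90 to 110 mm; 0.26 kg, heavy base, centre of mass about 31 mm up; origin: centre of its base; z from base to cap, x and y square to the flat faces. Starts lying on the bench in front of the robot, cap towards the robot (within 0.4 rad), origin 29 mm up. May be absent (None from the start).
- fallen2: square amber glass bottle, body 58 x 58 mm, 84 mm tall, round black cap 38 mm across at 90 to 110 mm; 0.26 kg, heavy base, centre of mass about 31 mm up; origin: centre of its base; z from base to cap, x and y square to the flat faces. Starts lying on the bench in front of the robot, cap towards the robot (within 0.4 rad), origin 29 mm up. May be absent (None from the start).
- fallen3: square amber glass bottle, body 58 x 58 mm, 84 mm tall, round black cap 38 mm across at 90 to 110 mm; 0.26 kg, heavy base, centre of mass about 31 mm up; origin: centre of its base; z from base to cap, x and y square to the flat faces. Starts lying on the bench in front of the robot, cap towards the robot (within 0.4 rad), origin 29 mm up. May be absent (None from the start).
- capped1: square amber glass bottle, body 58 x 58 mm, 84 mm tall, round black cap 38 mm across at 90 to 110 mm; 0.26 kg, heavy base, centre of mass about 31 mm up; origin: centre of its base; z from base to cap, x and y square to the flat faces. Starts standing in the capper's catch tray, faces parallel to the tray. May be absent (None from the start).
- capped2: square amber glass bottle, body 58 x 58 mm, 84 mm tall, round black cap 38 mm across at 90 to 110 mm; 0.26 kg, heavy base, centre of mass about 31 mm up; origin: centre of its base; z from base to cap, x and y square to the flat faces. Starts standing in the capper's catch tray, faces parallel to the tray. May be absent (None from the start).
- capped3: square amber glass bottle, body 58 x 58 mm, 84 mm tall, round black cap 38 mm across at 90 to 110 mm; 0.26 kg, heavy base, centre of mass about 31 mm up; origin: centre of its base; z from base to cap, x and y square to the flat faces. Starts standing in the capper's catch tray, faces parallel to the tray. May be absent (None from the start).
- capper: white capping machine at the left, fixed. Origin: on the bench under the middle of its steel catch tray; x along the tray, away from the robot, y towards the housing. Tray 290 x 110 mm, floor 8 mm above the bench, rims 28 mm. Behind it (y 55 to 205 mm) a grey switch deck 60 mm high, then from y = 205 mm the housing, 240 mm high.
- capper_switch (a joint): angle of the capper's on/off toggle lever: 0 = on (lever leaning 0.5 rad towards the tray end nearest the robot, -x of the capper), 1.0 = fully off (leaning 0.5 rad the other way, +x of the capper); it stays where it is left and takes only a few newtons. Starts at 0 to 0.15.
- capper_switch_tip (a point): the tip of that black toggle lever, which stands on the grey deck; the lever is 80 mm long, turning about a level axis (along the capper's y) 80 mm below the tip along the lever; its tip is a ball 26 mm across, its foot a block 25 mm high
- tote: open grey plastic tote, fixed, 300 (x) x 130 (y) x 60 mm high, walls and floor 5 mm; origin: centre of its underside on the bench
- mat: dark rubber bench mat, fixed, 160 (x) x 460 (y) mm, 8 mm thick; origin: centre of its underside on the bench, y along its length
- weight: steel calibration weight standing somewhere on the mat: 60 mm across, 65 mm tall with its knob, 1.1 kg; bystander, leave in place; origin: centre of its base
There are look-alikes about, which are no part of the job. What is shaped like the fallen2 but purple is not meant.

How it is judged:
By the outcome, as a careful person would: the job done as asked, in the order asked, and still so for the second after the job is handed in, with the robot touching nothing.
Of fallen1, fallen2, fallen3 only 2 to 3 are there at a start; the rules pass over those that are not, and their reading is None.
Of capped1, capped2, capped3 only 2 to 3 are there at a start; the rules pass over those that are not, and their reading is None.
At some moment in a run one of fallen1, fallen2, fallen3 may be knocked a few centimetres aside while the robot is not near it.
Once in a run the grip may slacken for a moment while it holds something.
It also fails if it takes over 210 s, if anything falls off the work surface, if the arm or the gripper's body presses on something with over 40 N, if the wrist force passes 120 N, or if a joint passes its speed limit or range.

## Robot

A 6-joint arm with a two-finger parallel gripper is mounted at the origin on the work surface. World frame = base frame: x ahead of the robot, y to its left, z up, the work surface at z = 0. Lengths are in m, angles in rad, forces in N, time in s.
With the tool pointing down it reaches from about 0.325 to 0.9 m from the base axis. Payload 6.1 kg.
Tool frame: the origin (TCP) lies midway between the tips of the shut fingers; the grasp point (between the pads) lies 19 mm behind it; z points along the fingers, y is the line along which they close (so a half turn about z gives the same grasp; the last joint's range is limited). The gripper opens to 87 mm and grips with 3 to 60 N. Pads are 19 mm wide; open, the fingers measure 117 mm over their backs; the gripper's body (75 mm by 190 mm) begins 51 mm behind the grasp point.
Start: joints at [-1.247, 0.22, 1.526, -0, 1.395, -0.126], TCP at [0.272, -0.563, 0.223] pointing down, gripper open.
Joint ranges: [-2.98, 2.98], [-0.91, 2.08], [0.09, 2.57], [-1.24, 4.39], [0.2, 2.65], [-2.68, 2.68]. Speed limits (rad/s): [2.57, 2.57, 3.01, 3.14, 3.14, 3.14].

## Interface

Orientations are given as a rotation vector (axis times angle).
In Python, from plant import readout, viewer, manip gives the robot as it stands.
- The arm moves only by the tool move_arm, never from a script. Its argument "commands" is a list of rows, each a list of 7 numbers: the shift along the tool's x, y, z in cm, then the turn, a rotation vector about the tool's x, y, z in rad, then the closure, from -1 (fully open) to 1 (shut). A call has 1 to 20 rows; each row shifts and turns the commanded pose from where the row before left it, along the tool's axes as they then stand; what a row does not reach is not made up. A row lasts 1/10 s, in which the tool goes at most 50 mm and 8.59 degrees, less where a joint would pass 70% of its speed; a pose out of reach is approached as far as the arm can. A call is refused whole if a number of a shift passes 5 or a number of a turn 0.15, either way. A call with a gripper value outside its range is refused whole. The fingers move at their own pace and stop on an object; "squeeze" is the grip in N (left out, the last holds). Time passes only in rows, so rows that do not move let the fingers close. It gives the time, the measured TCP pose, the force, the opening and the grip force at its end, in the units of the state.
- readout.get_obs(): the state, without advancing time (a new reading comes with each control period).
- viewer.snapshot(name): name is "scene" or "side" or "wrist"; returns the picture (400x640x3 uint8, red, green, blue); there is no depth.
- viewer.camera_info(name): a dict with "intrinsics" (3x3 intrinsics, pixels), "rvec" (rotation vector, rad) and "tvec" (3), from world to camera coordinates, as OpenCV has them. Camera axes: x right, y down, z forward; pixel columns grow to the right and rows downward; lengths in m; the calibration is good to about 2 mm. The wrist camera is an equidistant fisheye: a pixel r from the principal point sees the ray r / f radians off the axis. A picture is of the moment at which its call begins: read the wrist's pose just before it. camera_info takes no time and is no camera call; for the wrist camera it gives the pose at the moment of the call.
- manip.job_done(): hands the job in; it is judged then, once.
The state is a dict: "clock": time; "qpos": joint angles; "joint_vel": joint speeds; "joint_torque": joint torques, N m; "position": TCP position; "eef_rot": TCP orientation; "force": force on the tool from outside, world axes, zero at the start; "torque": the same for the moment, N m; "finger_gap": finger opening in m; "gripper_force": force on a finger pad.
Only numpy, scipy, OpenCV 4.12 (cv2) and the standard library are available. Lean on these libraries where they do the work, as an engineer would, in place of code of your own. Each camera call takes 0.05 s, during which the arm holds its last target. There are 200 camera calls.

## Working session

There is one attempt and no reset: what is moved stays moved. The work goes in short steps, Python scripts to look and compute and a tool call to move; the robot and the scene stay as the last step left them, time stands still between calls to the robot, and variables do not carry over. Pictures are saved under pics/ and viewed, at most 14 in all, crops included, and the job is handed in when it is done.

Besides the shell and the picture viewer there is one more tool, called after "Request:" by a JSON object that holds its "method" and its "body". move_arm: Moves the arm, as the interface text tells. Its arguments: {"type":"object","properties":{"commands":{"type":"array"},"squeeze":{"type":"number"}},"required":["commands"]}

```bash
ls; mkdir -p pics
cat > h.py <<'E'
import numpy as np, cv2
from plant import readout, viewer, manip
from scipy.spatial.transform import Rotation as R
def snap(n,f):
    im=viewer.snapshot(n); cv2.imwrite('pics/'+f,im[:,:,::-1]); return im
def ray(n,u,v,ci=None):
    ci=ci or viewer.camera_info(n); K=np.array(ci['intrinsics']); Rm=R.from_rotvec(np.ravel(ci['rvec'])).as_matrix(); t=np.ravel(ci['tvec'])
    x=(u-K[0,2])/K[0,0]; y=(v-K[1,2])/K[1,1]
    if n=='wrist':
        r=np.hypot(x,y); d=np.array([np.sin(r)*x/max(r,1e-9),np.sin(r)*y/max(r,1e-9),np.cos(r)])
    else: d=np.array([x,y,1.])
    return -Rm.T@t, Rm.T@d
def at(n,u,v,z,ci=None):
    c,d=ray(n,u,v,ci); return (c+d*(z-c[2])/d[2]).round(4)
def proj(n,P,ci=None):
    ci=ci or viewer.camera_info(n); K=np.array(ci['intrinsics']); Rm=R.from_rotvec(np.ravel(ci['rvec'])).as_matrix(); t=np.ravel(ci['tvec'])
    p=np.atleast_2d(P)@Rm.T+t
    if n=='wrist':
        th=np.arctan2(np.hypot(p[:,0],p[:,1]),p[:,2]); k=th/np.hypot(p[:,0],p[:,1]); q=p[:,:2]*k[:,None]
    else: q=p[:,:2]/p[:,2:]
    return q*[K[0,0],K[1,1]]+K[:2,2]
def two(n1,a,n2,b):
    c1,d1=ray(n1,*a);c2,d2=ray(n2,*b); s=np.linalg.lstsq(np.c_[d1,-d2],c2-c1,rcond=None)[0]
    p,q=c1+d1*s[0],c2+d2*s[1]; return ((p+q)/2).round(4), np.linalg.norm(p-q).round(4)
E
python3 - <<'E'
from h import *
for n in('scene','side','wrist'): snap(n,n+'0.png')
for n in('scene','side','wrist'):
    ci=viewer.camera_info(n); print(n,ci['intrinsics'],ray(n,320,200))
o=readout.get_obs(); print(o)
E
```

```text
pics
scene [[498.9431773    0.         319.5593408 ]
 [  0.         498.9431773  193.12897188]
 [  0.           0.           1.        ]] (array([0.96148615, 0.41540711, 1.13865519]), array([-0.44061731, -0.29216545, -0.84893237]))
side [[452.2764459    0.         324.48222747]
 [  0.         452.2764459  195.85693646]
 [  0.           0.           1.        ]] (array([0.03577231, 1.03236578, 0.95917461]), array([ 0.29194882, -0.70712114, -0.64414883]))
wrist [[309.70691629   0.         320.14144448]
 [  0.         309.70691629 199.10841775]
 [  0.           0.           1.        ]] (array([ 0.3480222 , -0.52552722,  0.38341243]), array([-0.27756348, -0.13175095, -0.95163029]))
{'clock': 0.15, 'qpos': array([-1.24710436e+00,  2.21074560e-01,  1.52735499e+00,  1.26823554e-05,
        1.39472274e+00, -1.26105886e-01]), 'joint_vel': array([ 9.47127606e-06, -2.03816798e-03, -4.42552597e-03, -1.22874026e-03,
        6.01145763e-04,  7.48835872e-04]), 'joint_torque': array([ 1.17502182e-04, -4.95191145e+01, -3.87880826e+01,  7.00545358e-02,
        5.30604087e-02, -9.55613223e-05]), 'position': array([ 0.2715796 , -0.56236716,  0.2216667 ]), 'eef_rot': array([-3.06096346e+00, -7.00249970e-01,  2.22011291e-04]), 'force': array([-0.29160558,  0.33510501, -0.18174551]), 'torque': array([-0.01031731, -0.03547263, -0.00830147]), 'gripper_force': 0.0, 'finger_gap': 0.08715580494483881}
```

View pics/scene0.png

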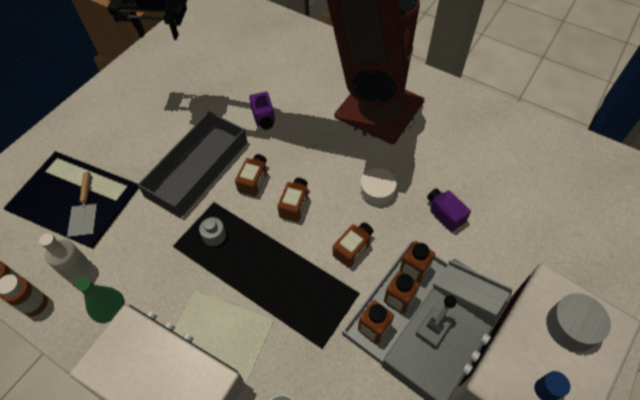

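View pics/side0.png

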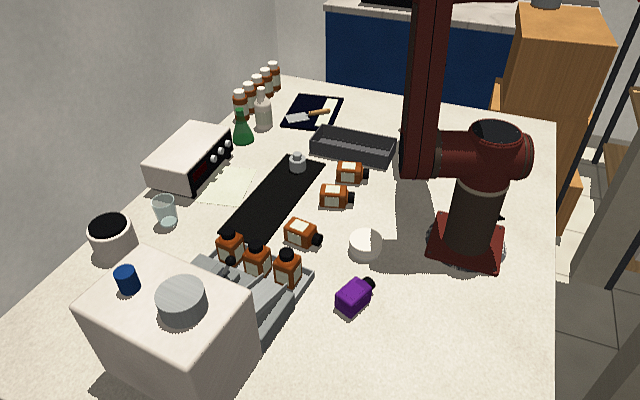

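The scene view shows three amber bottles lying at (251,174), (292,198) and (352,243). Three more stand in the tray at (418,257), (402,290) and (376,320). The lever tip is near (450,300), the weight at (212,230), and the tote centre near (194,162). Things that could be mistaken for the targets: the purple bottles at (262,108) and (450,208), and the brown bottles at (20,290). I choose the amber ones and will check them in a close crop.

Run:
```python
import cv2
a=cv2.imread('pics/scene0.png'); 
cv2.imwrite('pics/c1.png',cv2.resize(a[140:280,220:400],None,fx=4.2,fy=4.2,interpolation=cv2.INTER_CUBIC))
cv2.imwrite('pics/c2.png',cv2.resize(a[225:375,340:520],None,fx=4,fy=4,interpolation=cv2.INTER_CUBIC))
from h import *
print('mat',[at('scene',u,v,.008) for u,v in((213,204),(358,293),(325,343),(175,246))])
print('tote',[at('scene',u,v,.06) for u,v in((209,113),(246,140),(180,213),(140,185))])
```

```text
mat [array([ 0.5357, -0.2093,  0.008 ]), array([0.5475, 0.2428, 0.008 ]), array([0.69  , 0.2391, 0.008 ]), array([ 0.6844, -0.2124,  0.008 ])]
tote [array([ 0.321 , -0.3846,  0.06  ]), array([ 0.3445, -0.2341,  0.06  ]), array([ 0.6201, -0.2346,  0.06  ]), array([ 0.6107, -0.38  ,  0.06  ])]
```

View pics/c1.png

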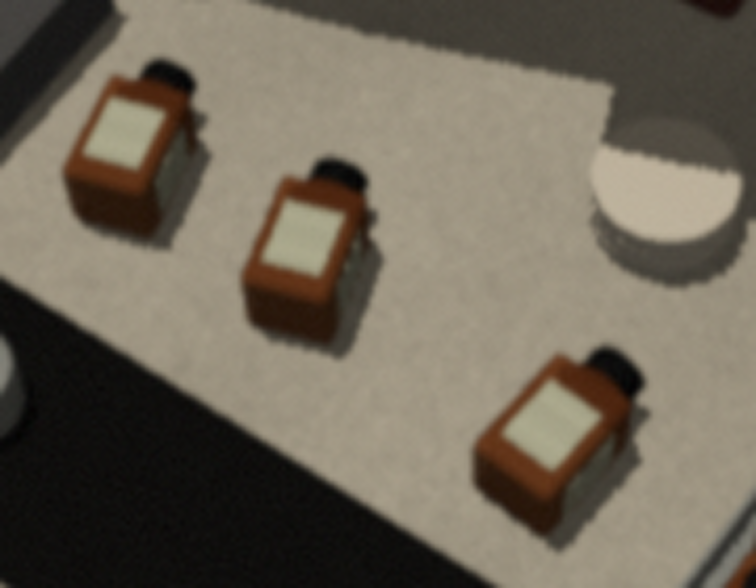

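View pics/c2.png

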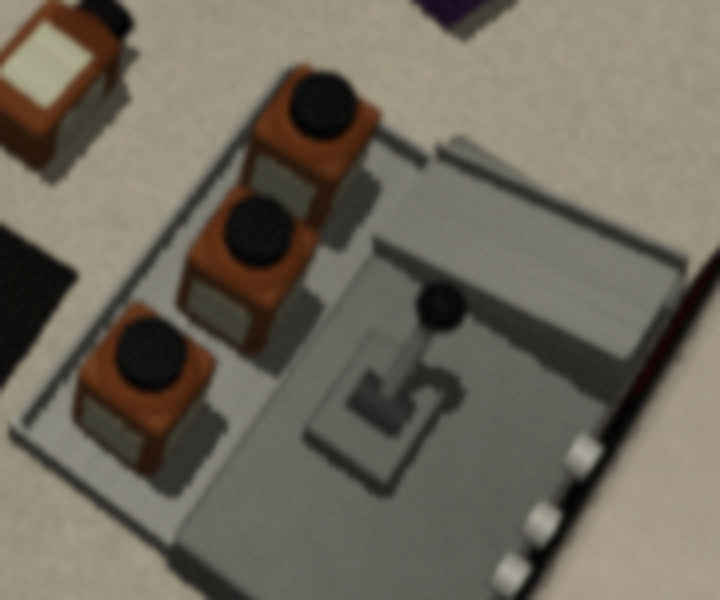

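The crops show the three fallen amber bottles, with their label faces up. The tray holds three capped bottles, and the lever tip at crop (440,306) leans towards the near end. A raised guard block sits on the deck towards the robot.

Run:
```python
from h import *
F={'a':[(120,78),(190,98),(148,190),(67,165)],'b':[(285,178),(365,205),(325,300),(245,270)],'c':[(562,357),(632,400),(558,497),(478,442)]}
for k,c in F.items():
    P=np.array([at('scene',220+u/4.2,140+v/4.2,.058) for u,v in c])
    ax=(P[0]+P[1]-P[2]-P[3]); a=np.arctan2(ax[1],ax[0])
    print(k,'cen',P.mean(0).round(4),'axis deg',np.degrees(a).round(1),'base',((P[2]+P[3])/2).round(4),'len',np.linalg.norm(ax)/2, 'wid',np.linalg.norm(P[0]-P[1]),np.linalg.norm(P[2]-P[3]))
s=lambda u,v:(340+u/4,225+v/4)
for u,v in((323,103),(259,229),(151,352)): print('cap',at('scene',*s(u,v),.118))
# tray rim corners
for n,u,v in(('near -y',295,68),('far -y',15,425),('far +y',168,545),('near+y',430,158)): print('rim',n,at('scene',*s(u,v),.028))
print('deck far -y corner',at('scene',*s(178,535),.06))
print('foot corners',[at('scene',*s(u,v),.06) for u,v in((305,435),(388,495))])
for z in(.12,.13,.14,.15): print('tip',z,at('scene',*s(440,306),z))
print(two('scene',s(440,306),'side',(231,262)))
print('house top',[at('scene',u,v,.24) for u,v in((539,268),)])
print('guard',[(z,at('scene',*s(440,150),z),at('scene',*s(685,262),z),at('scene',*s(372,240),z)) for z in(.06,.1)])
print('weight',at('scene',212,226,.065))
im=cv2.imread('pics/side0.png'); cv2.imwrite('pics/c3.png',cv2.resize(im[200:350,170:350],None,fx=4,fy=4,interpolation=cv2.INTER_CUBIC))
```

```text
a cen [ 0.4214 -0.1591  0.058 ] axis deg -167.6 base [ 0.4572 -0.1513  0.058 ] len 0.07330109139705904 wid 0.04880983507450113 0.05562301681857969
b cen [ 0.4288 -0.0217  0.058 ] axis deg -166.1 base [ 0.4633 -0.0132  0.058 ] len 0.0710148047944934 wid 0.05404155808264599 0.053402621658491634
c cen [0.457  0.1732 0.058 ] axis deg 173.1 base [0.4944 0.1687 0.058 ] len 0.07533949827281836 wid 0.04890480548984937 0.05667733232960067
cap [0.4258 0.3294 0.118 ]
cap [0.5126 0.3334 0.118 ]
cap [0.6042 0.3169 0.118 ]
rim near -y [0.366  0.2965 0.028 ]
rim far -y [0.6502 0.264  0.028 ]
rim far +y [0.6625 0.368  0.028 ]
rim near+y [0.3776 0.3926 0.028 ]
deck far -y corner [0.6638 0.3714 0.06  ]
foot corners [array([0.5803, 0.4043, 0.06  ]), array([0.5858, 0.4561, 0.06  ])]
tip 0.12 [0.5016 0.4347 0.12  ]
tip 0.13 [0.5061 0.4345 0.13  ]
tip 0.14 [0.5106 0.4343 0.14  ]
tip 0.15 [0.5151 0.4341 0.15  ]
(array([0.5147, 0.4341, 0.149 ]), np.float64(0.0001))
house top [array([0.4022, 0.55  , 0.24  ])]
guard [(0.06, array([0.3866, 0.3961, 0.06  ]), array([0.3771, 0.5424, 0.06  ]), array([0.4589, 0.3866, 0.06  ])), (0.1, array([0.408 , 0.3968, 0.1   ]), array([0.3987, 0.5377, 0.1   ]), array([0.4775, 0.3876, 0.1   ]))]
weight [ 0.6082 -0.1397  0.065 ]
```

View pics/c3.png

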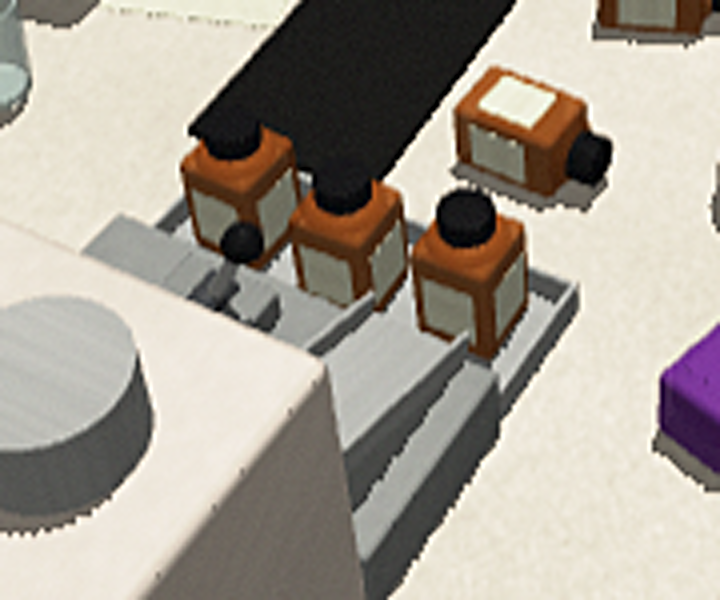

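```bash
cat >> h.py <<'E'
import json
def down(yaw_y,tilt=0.):
    """tool down; tool y at angle yaw_y; then tilt about tool y (+: body leans towards... )"""
    y=np.array([np.cos(yaw_y),np.sin(yaw_y),0]); z=np.array([0,0,-1.]); x=np.cross(y,z)
    return R.from_matrix(np.c_[x,y,z])*R.from_rotvec([0,tilt,0])
def plan(p,rot=None,o=None):
    o=o or readout.get_obs(); Rt=R.from_rotvec(o['eef_rot']); p=np.array(p,float)
    rot=rot or Rt
    print('shift cm (tool now)',(Rt.inv().apply(p-o['position'])*100).round(2),'turn',(Rt.inv()*rot).as_rotvec().round(4))
    with open('log.txt','a') as f: f.write(json.dumps([list(o['qpos']),list(o['position']),list(o['eef_rot'])])+'\n')
    return Rt
E
python3 - <<'E'
from h import *
s=lambda u,v:(340+u/4,225+v/4); t=lambda u,v:(170+u/4,200+v/4)
print('tip',two('scene',s(440,306),'side',t(240,243)))
print('chute corner',two('scene',s(372,240),'side',t(375,296)), two('scene',s(440,150),'side',t(467,340)))
Rt=plan([.463,.439,.28],down(np.radians(174.1)))
print(Rt.as_matrix().round(3)); o=readout.get_obs()
c=ray('wrist',320,200)[0]; print('cam in tool',Rt.inv().apply(c-o['position']))
print('instr',at('scene',130,310,.1),at('scene',240,380,.1))
E
```

```text
tip (array([0.5165, 0.4342, 0.1529]), np.float64(0.0003))
chute corner (array([0.4626, 0.3848, 0.072 ]), np.float64(0.0053)) (array([0.3922, 0.395 , 0.0727]), np.float64(0.0034))
shift cm (tool now) [ 60.78 -81.86  -5.69] turn [-1.1000e-03  1.5000e-03  2.1236e+00]
[[ 0.901  0.435 -0.   ]
 [ 0.435 -0.901  0.001]
 [ 0.    -0.002 -1.   ]]
cam in tool [ 0.08489037 -0.00018985 -0.16172793]
instr [ 0.876  -0.1414  0.1   ] [0.8649 0.1486 0.1   ]
```

View pics/wrist0.png

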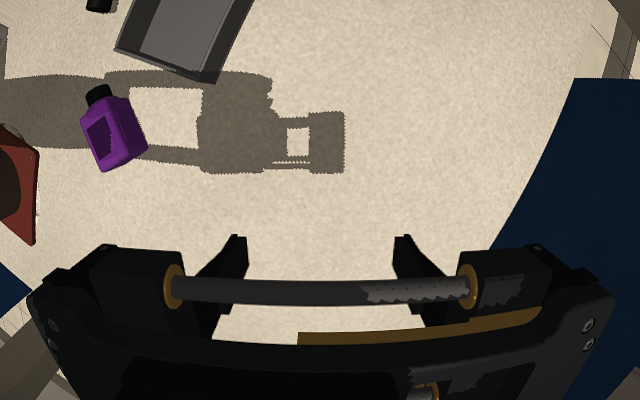

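The wrist view shows a purple look-alike at (112,130) and the tote corner at (190,40). The gripper body's long side lies along the closing axis. Next I go to the lever with the fingers shut.

Request:
{"method": "move_arm", "body": {"commands": [[0, 0, -3, 0, 0, 0, 1], [0, 0, -3, 0, 0, 0, 1], [2.76, -3.72, 0, 0, 0, 0, 1], [2.76, -3.72, 0, 0, 0, 0, 1], [2.76, -3.72, 0, 0, 0, 0, 1], [2.76, -3.72, 0, 0, 0, 0, 1], [2.76, -3.72, 0, 0, 0, 0, 1], [2.76, -3.72, 0, 0, 0, 0, 1], [2.76, -3.72, 0, 0, 0, 0, 1], [2.76, -3.72, 0, 0, 0, 0, 1], [2.76, -3.72, 0, 0, 0, 0, 1], [2.76, -3.72, 0, 0, 0, 0, 1], [2.76, -3.72, 0, 0, 0, 0, 1], [2.76, -3.72, 0, 0, 0, 0, 1], [2.76, -3.72, 0, 0, 0, 0, 1], [2.76, -3.72, 0, 0, 0, 0, 1], [2.76, -3.72, 0, 0, 0, 0, 1], [2.76, -3.72, 0, 0, 0, 0, 1]]}}

```text
clock: 1.95
position: [0.4104, 0.1673, 0.2826]
eef_rot: [3.062, 0.701, 0.001]
force: [0.5, -1.3, -0.2]
finger_gap: 0.0001
gripper_force: 0.0
```

Request:
{"method": "move_arm", "body": {"commands": [[2.76, -3.72, 0, 0, 0, 0, 1], [2.76, -3.72, 0, 0, 0, 0, 1], [2.76, -3.72, 0, 0, 0, 0, 1], [2.76, -3.72, 0, 0, 0, 0, 1], [2.76, -3.72, 0, 0, 0, 0, 1], [2.76, -3.72, 0, 0, 0, 0, 1], [0, 0, 0, 0, 0, 0, 1]]}}

```text
clock: 2.65
position: [0.4619, 0.4424, 0.2793]
eef_rot: [-3.061, -0.707, 0.006]
force: [-0.9, 0.2, -0.9]
finger_gap: 0.0007
gripper_force: 0.0
```

Request:
{"method": "move_arm", "body": {"commands": [[0, 0, 0, 0, 0, 0.1416, 1], [0, 0, 0, 0, 0, 0.1416, 1], [0, 0, 0, 0, 0, 0.1416, 1], [0, 0, 0, 0, 0, 0.1416, 1], [0, 0, 0, 0, 0, 0.1416, 1], [0, 0, 0, 0, 0, 0.1416, 1], [0, 0, 0, 0, 0, 0.1416, 1], [0, 0, 0, 0, 0, 0.1416, 1], [0, 0, 0, 0, 0, 0.1416, 1], [0, 0, 0, 0, 0, 0.1416, 1], [0, 0, 0, 0, 0, 0.1416, 1], [0, 0, 0, 0, 0, 0.1416, 1], [0, 0, 0, 0, 0, 0.1416, 1], [0, 0, 0, 0, 0, 0.1416, 1], [0, 0, 0, 0, 0, 0.1416, 1], [0, 0, 0, 0, 0, 0, 1]]}}

```text
clock: 4.25
position: [0.5322, 0.1607, 0.2268]
eef_rot: [-2.404, 1.641, 0.336]
force: [0.3, 0.6, -0.0]
finger_gap: 0.0005
gripper_force: 0.0
```

Run:
```python
from h import *
plan([.463,.439,.13],down(np.radians(174.1))); print(readout.get_obs())
s=snap('side','s1.png'); cv2.imwrite('pics/s1c.png',cv2.resize(s[170:350,170:370,::-1],None,fx=3,fy=3,interpolation=cv2.INTER_CUBIC))
```

```text
shift cm (tool now) [-24.13  -3.05  18.01] turn [0.0286 0.3137 0.4717]
{'clock': 4.25, 'qpos': array([-0.03679209,  0.07187447,  1.71521699,  0.30348603,  1.44405051,
        2.67991595]), 'joint_vel': array([ 0.07431209,  0.00064953, -0.04567815,  0.02228416,  0.00620352,
        0.00011209]), 'joint_torque': array([-1.31929714e+00, -4.23982859e+01, -3.87082672e+01,  1.49106905e+00,
        2.98459511e-01, -4.06013321e-03]), 'position': array([0.53221204, 0.16071466, 0.22679789]), 'eef_rot': array([-2.40403475,  1.6414309 ,  0.33629166]), 'force': array([ 0.29996624,  0.55378183, -0.02089273]), 'torque': array([-0.01543895, -0.08798221,  0.00049959]), 'gripper_force': 0.0, 'finger_gap': 0.0004533136583628543}
```

Run:
```python
from h import *
plan([.4,.2,.30],down(np.radians(-5.9)))
```

```text
shift cm (tool now) [-10.21  10.68  -4.83] turn [-0.4254  0.0364 -2.6338]
```

Request:
{"method": "move_arm", "body": {"commands": [[0, 0, -3, 0, 0, 0, 1], [0, 0, -3, -0.0224, 0.002, -0.1386, 1], [0, 0, 0, -0.0224, 0.002, -0.1386, 1], [0, 0, 0, -0.0224, 0.002, -0.1386, 1], [0, 0, 0, -0.0224, 0.002, -0.1386, 1], [0, 0, 0, -0.0224, 0.002, -0.1386, 1], [0, 0, 0, -0.0224, 0.002, -0.1386, 1], [0, 0, 0, -0.0224, 0.002, -0.1386, 1], [0, 0, 0, -0.0224, 0.002, -0.1386, 1], [0, 0, 0, -0.0224, 0.002, -0.1386, 1], [0, 0, 0, -0.0224, 0.002, -0.1386, 1], [0, 0, 0, -0.0224, 0.002, -0.1386, 1], [0, 0, 0, -0.0224, 0.002, -0.1386, 1], [0, 0, 0, -0.0224, 0.002, -0.1386, 1], [0, 0, 0, -0.0224, 0.002, -0.1386, 1], [0, 0, 0, -0.0224, 0.002, -0.1386, 1], [0, 0, 0, -0.0224, 0.002, -0.1386, 1], [0, 0, 0, -0.0224, 0.002, -0.1386, 1], [0, 0, 0, -0.0224, 0.002, -0.1386, 1], [0, 0, 0, -0.0224, 0.002, -0.1386, 1]]}}

```text
clock: 6.3
position: [0.5372, 0.149, 0.2871]
eef_rot: [2.317, 2.116, 0.007]
force: [-0.2, 0.8, 0.1]
finger_gap: 0.0006
gripper_force: 0.0
```

Run:
```python
from h import *
plan([.463,.434,.28],down(np.radians(-5.9))); print(readout.get_obs()['qpos'],readout.get_obs()['position'])
```

```text
shift cm (tool now) [27.71 -9.97  0.68] turn [ 0.0055 -0.001   0.0124]
[ 1.29244031e-01  1.88025177e-02  1.62626601e+00 -2.89596302e-04
  1.49098185e+00  2.19806745e-01] [0.53721857 0.14898281 0.28707349]
```

Request:
{"method": "move_arm", "body": {"commands": [[3.46, -1.25, 0, 0, 0, 0.0124, 1], [3.46, -1.25, 0, 0, 0, 0, 1], [3.46, -1.25, 0, 0, 0, 0, 1], [3.46, -1.25, 0, 0, 0, 0, 1], [3.46, -1.25, 0, 0, 0, 0, 1], [3.46, -1.25, 0, 0, 0, 0, 1], [3.46, -1.25, 0, 0, 0, 0, 1], [3.46, -1.25, 0, 0, 0, 0, 1], [0, 0, 0, 0, 0, 0, 1], [0, 0, 3, 0, 0, 0, 1], [0, 0, 3, 0, 0, 0, 1], [0, 0, 3, 0, 0, 0, 1], [0, 0, 3, 0, 0, 0, 1], [0, 0, 2, 0, 0, 0, 1], [0, 0, 0, 0, 0, 0, 1], [0, 0, 0, 0, 0, 0, 1]]}}

```text
clock: 7.9
position: [0.4687, 0.4339, 0.1469]
eef_rot: [2.339, 2.094, 0.005]
force: [-0.3, 0.5, 0.3]
finger_gap: 0.0006
gripper_force: 0.0
```

Run:
```python
from h import *
plan([.556,.434-.0096,.130],down(np.radians(-5.9))); print(readout.get_obs()['position'],readout.get_obs()['force'])
s=snap('side','s2.png'); cv2.imwrite('pics/s2c.png',cv2.resize(s[170:350,170:370,::-1],None,fx=3,fy=3,interpolation=cv2.INTER_CUBIC))
```

```text
shift cm (tool now) [0.02 8.77 1.72] turn [ 0.0037 -0.0007 -0.0076]
[0.46872608 0.43385393 0.14686595] [-0.30980443  0.49786073  0.27958881]
```

View pics/s2c.png

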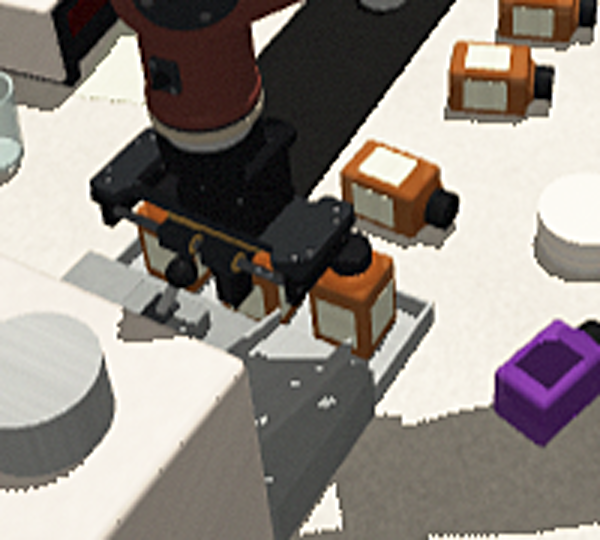

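The side crop shows the shut fingers at (235,290), just on the robot side of the lever ball at (180,270). I lower them and push.

Request:
{"method": "move_arm", "body": {"commands": [[0, 0, 0.9, 0, 0, 0, 1], [0, 0, 0.8, 0, 0, 0, 1], [0, 1.5, 0, 0, 0, 0, 1], [0, 1.5, 0, 0, 0, 0, 1], [0, 1.2, 0, 0, 0, 0, 1], [0, 1.2, 0, 0, 0, 0, 1], [0, 1.2, 0, 0, 0, 0, 1], [0, 1, 0, 0, 0, 0, 1], [0, 1, 0, 0, 0, 0, 1], [0, 0, 0, 0, 0, 0, 1]]}}

```text
clock: 8.95
position: [0.5557, 0.4234, 0.129]
eef_rot: [2.341, 2.091, 0.004]
force: [0.0, 0.4, 0.1]
finger_gap: 0.0005
gripper_force: 0.0
```

Request:
{"method": "move_arm", "body": {"commands": [[0, 0.4, 0, 0, 0, 0, 1], [0, 0.4, 0, 0, 0, 0, 1], [0, 0, 0, 0, 0, 0, 1]]}}

```text
clock: 9.25
position: [0.5624, 0.4231, 0.1294]
eef_rot: [2.34, 2.093, 0.004]
force: [-0.1, -0.2, -0.6]
finger_gap: 0.0006
gripper_force: 0.1
```

Request:
{"method": "move_arm", "body": {"commands": [[0, 0.3, 0, 0, 0, 0, 1], [0, 0.2, 0, 0, 0, 0, 1], [0, 0, 0, 0, 0, 0, 1]]}}

```text
clock: 9.55
position: [0.5655, 0.423, 0.1292]
eef_rot: [-2.341, -2.095, 0.0]
force: [-6.4, 2.1, 2.1]
finger_gap: 0.0001
gripper_force: 3.4
```

Request:
{"method": "move_arm", "body": {"commands": [[0, 0.3, 0, 0, 0, 0, 1], [0, 0.2, 0, 0, 0, 0, 1], [0, 0, 0, 0, 0, 0, 1]]}}

```text
clock: 9.85
position: [0.5666, 0.423, 0.1288]
eef_rot: [-2.336, -2.093, 0.01]
force: [-19.0, -0.5, 7.2]
finger_gap: 0.0002
gripper_force: 9.8
```

Request:
{"method": "move_arm", "body": {"commands": [[0, -1, 0, 0, 0, 0, 1], [0, -2, 0, 0, 0, 0, 1], [0, -1, -2, 0, 0, 0, 1], [0, 0, -4, 0, 0, 0, -1], [0, 0, -4, 0, 0, 0, -1], [0, 0, -4, 0, 0, 0, -1], [0, 0, -4, 0, 0, 0, -1], [-4, 0, 0, 0, 0, 0, -1], [-4, 0, 0, 0, 0, 0, -1], [-4, 0, 0, 0, 0, 0, -1], [-4, 0, 0, 0, 0, 0, -1], [-4, 0, 0, 0, 0, 0, -1], [0, 0, 0, 0, 0, 0, -1]]}}

```text
clock: 11.15
position: [0.51, 0.2237, 0.3101]
eef_rot: [2.342, 2.086, 0.005]
force: [-0.3, 0.6, 0.7]
finger_gap: 0.0726
gripper_force: 0.0
```

Run:
```python
from h import *
a=snap('scene','sc2.png')[:,:,::-1]; w=snap('wrist','w2.png')[:,:,::-1]
o=readout.get_obs(); print(o['position'],o['qpos'],o['joint_torque'])
ci=viewer.camera_info('wrist'); json.dump({k:np.array(v).tolist() for k,v in ci.items()},open('w2.json','w'))
out=np.zeros((600,800,3),np.uint8); out[:400,:640]=w
out=cv2.hconcat([cv2.resize(a[130:380,200:520],(512,400)),]) 
cv2.imwrite('pics/m2.png',cv2.vconcat([cv2.resize(a[130:370,180:500],(533,400))[:, :533], ]))
m=np.zeros((600,800,3),np.uint8); m[:300,:400]=cv2.resize(a[130:370,180:500],(400,300)); m[200:600,160:800]=np.where(True,w,w); m[:300,:400]=cv2.resize(a[130:370,180:500],(400,300)) if 0 else m[:300,:400]
m[:200,:640]=cv2.resize(a[200:350,300:540],None,fx=2,fy=2)[:200,:480].shape[0] and 0
m[:200,:320]=a[180:380,250:570] ; m[:200,320:640]=cv2.resize(a[270:345,420:520],(320,200))
m[200:600,:640]=w
cv2.imwrite('pics/m2.png',m[:, :640])
```

```text
[0.51012181 0.22701826 0.31006413] [ 2.77845019e-01  1.24193339e-02  1.59047102e+00 -6.02784889e-04
  1.53293189e+00  3.91429724e-01] [-1.01447482e+00 -4.09429657e+01 -3.94861436e+01 -8.54109647e-02
  3.49999394e-02 -7.09010381e-02]
```

View pics/m2.png

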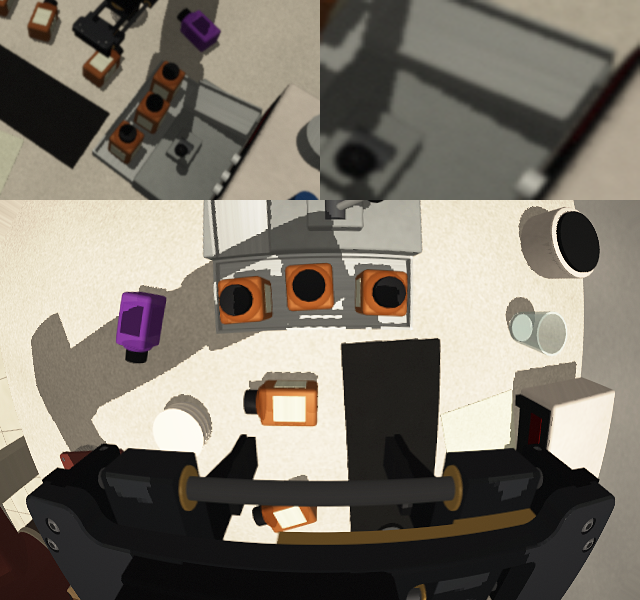

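Top left, the lever tip sits at scene (433,330), over on the far side, so the switch is off. The wrist view shows fallen bottle c's top face at roughly (262..317, 183..225). Bottle b is partly hidden at (288,316).

```bash
cat >> h.py <<'E'
def lying(P):
    P=np.array(P); ax=P[0]+P[1]-P[2]-P[3]; a=np.arctan2(ax[1],ax[0]); return P.mean(0).round(4),a
def grasp_lying(cen,a,s=.042,zg=.036,tilt=-.52):
    """centre of the top face (42 mm from base), axis angle (base->cap): returns grasp point, rot, TCP"""
    g=np.array([cen[0],cen[1],zg])+(s-.042)*np.array([np.cos(a),np.sin(a),0]); r=down(a-np.pi/2,tilt)
    return g,r,g+r.apply([0,0,.019])
E
python3 - <<'E'
from h import *
ci=json.load(open('w2.json'))
P=[at('wrist',u,v,.058,ci) for u,v in((260,226),(264,183),(317,181),(317,226))]
print(P,lying(P), np.linalg.norm(P[0]-P[1]))
print('caps',[at('wrist',u,v,.118,ci) for u,v in((236,98),(309,86),(388,92))])
print('tray rim',[at('wrist',u,v,.028,ci) for u,v in((214,133),(409,127))])
for g,w in (((.4570,.1732,.058),'c'),((.4288,-.0217,.058),'b')): print(w,proj('wrist',g,ci))
r=down(np.radians(83)); print('x',r.as_matrix()[:,0])
E
```

```text
[array([0.4144, 0.1491, 0.058 ]), array([0.4314, 0.2124, 0.058 ]), array([0.5052, 0.2065, 0.058 ]), array([0.4974, 0.14  , 0.058 ])] (array([0.4621, 0.177 , 0.058 ]), np.float64(3.0462196158647212)) 0.06554303929480232
caps [array([0.4262, 0.3311, 0.118 ]), array([0.5111, 0.3325, 0.118 ]), array([0.5997, 0.3173, 0.118 ])]
tray rim [array([0.361 , 0.2908, 0.028 ]), array([0.6475, 0.2657, 0.028 ])]
c [[286.02434367 207.47479047]]
b [[288.07987961 316.80762939]]
x [-0.99254615  0.12186934  0.        ]
```

Run:
```python
from h import *
g,r,t=grasp_lying([.459,.175],3.028); pre=t-r.apply([0,0,.12]); print(t,pre)
Rt=plan(pre,r); o=readout.get_obs()
print('final-frame shift',(r.inv().apply(pre-o['position'])*100).round(2), 'z yaw part', (Rt.inv()*down(3.028-np.pi/2)).as_rotvec())
```

```text
[0.46837988 0.17392991 0.01951144] [0.40913853 0.18068838 0.12364974]
shift cm (tool now) [-5.78 -9.61 18.58] turn [-0.402  -0.4045 -1.5333]
final-frame shift [17.51 -5.75 11.45] z yaw part [ 0.00566146  0.00307807 -1.57076249]
```

Request:
{"method": "move_arm", "body": {"commands": [[0, 0, 0, 0, 0, -0.1428, -1], [0, 0, 0, 0, 0, -0.1428, -1], [0, 0, 0, 0, 0, -0.1428, -1], [0, 0, 0, 0, 0, -0.1428, -1], [0, 0, 0, 0, 0, -0.1428, -1], [0, 0, 0, 0, 0, -0.1428, -1], [0, 0, 0, 0, 0, -0.1428, -1], [0, 0, 0, 0, 0, -0.1428, -1], [0, 0, 0, 0, 0, -0.1428, -1], [0, 0, 0, 0, 0, -0.1428, -1], [0, 0, 0, 0, 0, -0.1428, -1], [0, 0, 0, 0, -0.13, 0, -1], [0, 0, 0, 0, -0.13, 0, -1], [0, 0, 0, 0, -0.13, 0, -1], [0, 0, 0, 0, -0.13, 0, -1], [0, 0, 0, 0, 0, 0, -1]]}}

```text
clock: 12.85
position: [0.506, 0.2291, 0.3059]
eef_rot: [0.14, 2.618, -0.039]
force: [-0.3, 0.0, -1.2]
finger_gap: 0.0875
gripper_force: 0.0
```

Request:
{"method": "move_arm", "body": {"commands": [[2.92, -0.96, 1.91, 0, 0, 0, -1], [2.92, -0.96, 1.91, 0, 0, 0, -1], [2.92, -0.96, 1.91, 0, 0, 0, -1], [2.92, -0.96, 1.91, 0, 0, 0, -1], [2.92, -0.96, 1.91, 0, 0, 0, -1], [2.92, -0.96, 1.91, 0, 0, 0, -1], [0, 0, 0, 0, 0, 0, -1]]}}

```text
clock: 13.55
position: [0.4056, 0.1796, 0.1176]
eef_rot: [0.146, 2.625, -0.044]
force: [-1.8, -0.3, -0.7]
finger_gap: 0.0869
gripper_force: 0.0
```

Run:
```python
from h import *
g,r,t=grasp_lying([.459,.175],3.028)
plan(t,r); o=readout.get_obs(); print(o['position'],o['qpos'])
w=snap('wrist','w3.png'); ci=viewer.camera_info('wrist'); json.dump({k:np.array(v).tolist() for k,v in ci.items()},open('w3.json','w'))
```

```text
shift cm (tool now) [-0.67  0.18 11.64] turn [-0.0028 -0.0064  0.0031]
[0.4055748  0.17957404 0.11759791] [ 0.44154435 -0.45709108  2.43378767 -0.38997342  0.75810586 -0.78819307]
```

View pics/w3.png

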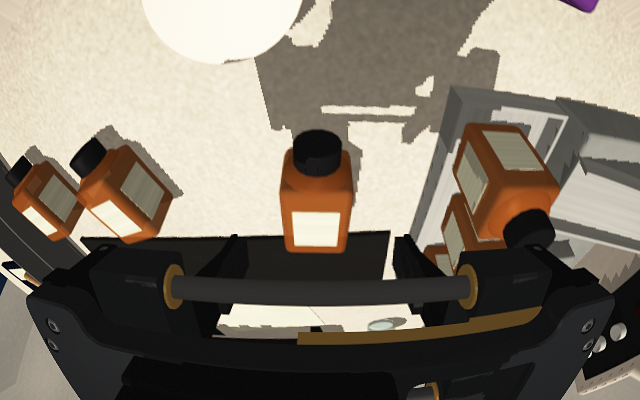

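The wrist view shows bottle c centred between the open fingers (cap at (317,150), fingers at 237 and 403), with b and a at the left edge. I go in and grip.

Request:
{"method": "move_arm", "body": {"commands": [[-0.2, 0.1, 3, 0, 0, 0, -1], [-0.2, 0.1, 3, 0, 0, 0, -1], [-0.2, 0, 3, 0, 0, 0, -1], [-0.1, 0, 2.6, 0, 0, 0, -1], [0, 0, 0, 0, 0, 0, -1], [0, 0, 0, 0, 0, 0, 1], [0, 0, 0, 0, 0, 0, 1], [0, 0, 0, 0, 0, 0, 1], [0, 0, 0, 0, 0, 0, 1], [0, 0, 0, 0, 0, 0, 1]], "squeeze": 35}}

```text
clock: 14.6
position: [0.474, 0.1761, 0.027]
eef_rot: [0.146, 2.612, -0.038]
force: [-5.0, -4.5, 10.7]
finger_gap: 0.0575
gripper_force: 35.0
```

```bash
cat >> h.py <<'E'
def stand_plan(cen,a,dest,yawx,h=0.):
    """from the present grasp of a lying bottle (top-face centre cen, axis a): TCP pose that stands it at dest (x,y,z base), tool-x heading yawx"""
    o=readout.get_obs(); Rt=R.from_rotvec(o['eef_rot']); p=o['position']
    base=np.array([cen[0]-.042*np.cos(a),cen[1]-.042*np.sin(a),.029]); rel=Rt.inv().apply(base-p)
    rel[1]=0
    # present tilt: tool x elevation
    tz=Rt.as_matrix()[:,2]; t0=np.arctan2(tz[0]*np.cos(a)+tz[1]*np.sin(a),-tz[2])
    r=down(yawx-np.pi/2,t0+np.pi/2); return p,rel,t0,r,np.array(dest)-r.apply(rel)
E
python3 - <<'E'
from h import *
p,rel,t0,r,t=stand_plan([.459,.175],3.028,[.57,.16,.012],np.pi); print(p,rel,t0,t)
plan(t,r); o=readout.get_obs(); print(o['finger_gap'],o['gripper_force'],o['qpos'])
E
```

```text
[0.47399764 0.17613372 0.02696306] [-0.0245684   0.          0.01189738] -0.5257669467914594 [0.56796021 0.16       0.03922119]
shift cm (tool now) [-8.85 -0.56  3.72] turn [ 0.0328  1.5691 -0.1193]
0.057533956447843745 35.001695182872936 [ 0.35174463 -0.06756039  2.35274554 -0.55666496  0.43660964 -0.64919374]
```

Request:
{"method": "move_arm", "body": {"commands": [[-1, 0, -1.73, 0, 0, 0, 1], [-1, 0, -1.73, 0, 0, 0, 1], [-1, 0, -1.73, 0, 0, 0, 1], [-2.3, 0.3, 1.33, 0, 0, 0, 1], [-2.3, 0.3, 1.33, 0, 0, 0, 1], [-2.3, 0.3, 1.33, 0, 0, 0, 1], [0, 0, 0, 0, 0, 0, 1]]}}

```text
clock: 15.3
position: [0.5558, 0.1764, 0.0862]
eef_rot: [0.147, 2.613, -0.036]
force: [-0.3, -0.3, -2.1]
finger_gap: 0.0578
gripper_force: 35.0
```

Run:
```python
from h import *
o=readout.get_obs(); print(o['finger_gap'],o['gripper_force'],o['qpos'],o['force'],o['position'])
snap('side','s4.png'); a=snap('scene','sc4.png')
r=down(np.pi/2,1.045)
plan([.568,.16,.09],r)
s=cv2.imread('pics/s4.png'); m=np.hstack([cv2.resize(s[100:250,220:420],(400,300)),cv2.resize(a[160:310,250:450,::-1],(400,300))]); cv2.imwrite('pics/m4.png',m)
```

```text
0.057821309669771795 34.999009429011494 [ 0.28549498 -0.02013509  2.16165425 -0.38276922  0.54111682 -0.88899531] [-0.28647591 -0.33540596 -2.0710149 ] [0.55583479 0.1763574  0.08617849]
shift cm (tool now) [-1.79 -1.4   0.36] turn [ 0.0326  1.5644 -0.1202]
```

View pics/m4.png

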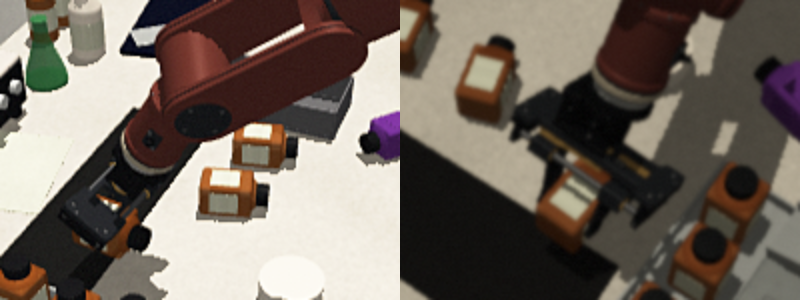

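The bottle is held between the fingers over the mat. I turn it upright.

Request:
{"method": "move_arm", "body": {"commands": [[-1.8, -1.4, 0.4, 0, 0, 0, 1], [0, 0, 0, 0.003, 0.1422, -0.011, 1], [0, 0, 0, 0.003, 0.1422, -0.011, 1], [0, 0, 0, 0.003, 0.1422, -0.011, 1], [0, 0, 0, 0.003, 0.1422, -0.011, 1], [0, 0, 0, 0.003, 0.1422, -0.011, 1], [0, 0, 0, 0.003, 0.1422, -0.011, 1], [0, 0, 0, 0.003, 0.1422, -0.011, 1], [0, 0, 0, 0.003, 0.1422, -0.011, 1], [0, 0, 0, 0.003, 0.1422, -0.011, 1], [0, 0, 0, 0.003, 0.1422, -0.011, 1], [0, 0, 0, 0.003, 0.1422, -0.011, 1], [0, 0, 0, 0, 0, 0, 1], [0, 0, 0, 0, 0, 0, 1]]}}

```text
clock: 16.8
position: [0.5677, 0.1605, 0.0871]
eef_rot: [0.001, -2.096, 0.002]
force: [-0.8, 0.7, -2.6]
finger_gap: 0.0574
gripper_force: 35.0
```

Run:
```python
from h import *
o=readout.get_obs(); print(o['finger_gap'],o['gripper_force'],o['qpos'],o['force'],o['position'])
r=down(np.pi/2,1.045); plan([.568,.16,.0392],r)
w=snap('side','s5.png'); a=snap('scene','sc5.png')
m=np.hstack([cv2.resize(w[150:300,170:370,::-1],(400,300)),cv2.resize(a[160:310,250:450,::-1],(400,300))]); cv2.imwrite('pics/m5.png',m)
```

```text
0.05744356151789845 34.99925879761577 [ 0.094877    1.13773499  0.75910373  0.1061032   2.28615378 -1.45362205] [-0.7754557   0.66986943 -2.59237348] [0.56772422 0.16049837 0.08709216]
shift cm (tool now) [-4.16 -0.05  2.38] turn [-0.0021 -0.0011  0.0002]
```

View pics/m5.png

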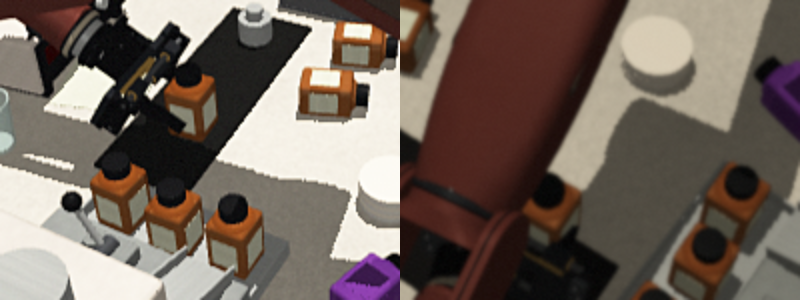

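The side view shows the bottle upright above the mat at (190,100). I lower it until it touches.

Request:
{"method": "move_arm", "body": {"commands": [[-1.5, 0, 0.87, 0, 0, 0, 1], [-1.5, 0, 0.87, 0, 0, 0, 1], [0, 0, 0, 0, 0, 0, 1], [-0.43, 0, 0.25, 0, 0, 0, 1], [0, 0, 0, 0, 0, 0, 1]]}}

```text
clock: 17.4
position: [0.5692, 0.1601, 0.0508]
eef_rot: [0.001, -2.099, 0.001]
force: [0.6, 0.4, -2.0]
finger_gap: 0.0576
gripper_force: 35.0
```

Request:
{"method": "move_arm", "body": {"commands": [[-0.26, 0, 0.15, 0, 0, 0, 1], [0, 0, 0, 0, 0, 0, 1]]}}

```text
clock: 17.6
position: [0.5696, 0.1602, 0.048]
eef_rot: [0.001, -2.099, 0.001]
force: [0.8, -0.0, -3.0]
finger_gap: 0.058
gripper_force: 35.0
```

Request:
{"method": "move_arm", "body": {"commands": [[-0.26, 0, 0.15, 0, 0, 0, 1], [0, 0, 0, 0, 0, 0, 1]]}}

```text
clock: 17.8
position: [0.5694, 0.1602, 0.0448]
eef_rot: [0.001, -2.099, 0.001]
force: [-0.8, -0.4, -2.3]
finger_gap: 0.0573
gripper_force: 35.0
```

Request:
{"method": "move_arm", "body": {"commands": [[-0.26, 0, 0.15, 0, 0, 0, 1], [0, 0, 0, 0, 0, 0, 1]]}}

```text
clock: 18.0
position: [0.5694, 0.1602, 0.0417]
eef_rot: [0.001, -2.099, 0.001]
force: [-1.2, 0.4, -3.2]
finger_gap: 0.0575
gripper_force: 35.0
```

Request:
{"method": "move_arm", "body": {"commands": [[-0.17, 0, 0.1, 0, 0, 0, 1], [0, 0, 0, 0, 0, 0, 1]]}}

```text
clock: 18.2
position: [0.5694, 0.1602, 0.0399]
eef_rot: [0.001, -2.099, 0.001]
force: [-0.3, -0.9, -3.9]
finger_gap: 0.0579
gripper_force: 35.0
```

Request:
{"method": "move_arm", "body": {"commands": [[-0.17, 0, 0.1, 0, 0, 0, 1], [0, 0, 0, 0, 0, 0, 1]]}}

```text
clock: 18.4
position: [0.5694, 0.1602, 0.0379]
eef_rot: [0.002, -2.099, 0.001]
force: [-0.5, 0.4, -3.7]
finger_gap: 0.0578
gripper_force: 35.0
```

Request:
{"method": "move_arm", "body": {"commands": [[-0.17, 0, 0.1, 0, 0, 0, 1], [0, 0, 0, 0, 0, 0, 1]]}}

```text
clock: 18.6
position: [0.5694, 0.1602, 0.036]
eef_rot: [0.002, -2.099, 0.001]
force: [0.5, 0.3, -3.2]
finger_gap: 0.0578
gripper_force: 35.0
```

Request:
{"method": "move_arm", "body": {"commands": [[-0.17, 0, 0.1, 0, 0, 0, 1], [0, 0, 0, 0, 0, 0, 1]]}}

```text
clock: 18.8
position: [0.5694, 0.1602, 0.034]
eef_rot: [0.002, -2.099, 0.001]
force: [0.1, -0.6, -2.7]
finger_gap: 0.0579
gripper_force: 35.0
```

Request:
{"method": "move_arm", "body": {"commands": [[-0.17, 0, 0.1, 0, 0, 0, 1], [0, 0, 0, 0, 0, 0, 1]]}}

```text
clock: 19.0
position: [0.5696, 0.1602, 0.0337]
eef_rot: [0.002, -2.098, 0.001]
force: [-0.4, 0.6, 4.2]
finger_gap: 0.0579
gripper_force: 35.0
```

Request:
{"method": "move_arm", "body": {"commands": [[0, 0, 0, 0, 0, 0, -1], [0, 0, 0, 0, 0, 0, -1], [0, 0, 0, 0, 0, 0, -1], [0, 0, 0, 0, 0, 0, -1], [0, 0, -1.5, 0, 0, 0, -1], [0, 0, -3, 0, 0, 0, -1], [0, 0, -3, 0, 0, 0, -1], [2, 0, -3, 0, 0, 0, -1], [3.4, 0, -2, 0, 0, 0, -1], [3.4, 0, -2, 0, 0, 0, -1], [3.4, 0, -2, 0, 0, 0, -1], [3.4, 0, -2, 0, 0, 0, -1], [0, 0, 0, 0, -0.14, 0, -1], [0, 0, 0, 0, -0.14, 0, -1], [0, 0, 0, 0, -0.14, 0, -1], [0, 0, 0, 0, -0.14, 0, -1], [0, 0, 0, 0, -0.14, 0, -1], [0, 0, 0, 0, -0.14, 0, -1], [0, 0, 0, 0, -0.14, 0, -1], [0, 0, 0, 0, 0, 0, -1]]}}

```text
clock: 21.0
position: [0.628, 0.1583, 0.2542]
eef_rot: [-0.001, -3.092, -0.003]
force: [-0.3, 0.1, -0.3]
finger_gap: 0.0867
gripper_force: 0.0
```

Run:
```python
from h import *
o=readout.get_obs(); print(o['qpos'],o['force'],o['position'],o['eef_rot'])
w=snap('side','s6.png'); a=snap('scene','sc6.png')
m=np.hstack([cv2.resize(w[140:290,210:410,::-1],(400,300)),cv2.resize(a[140:290,210:410,::-1],(400,300))]); cv2.imwrite('pics/m6.png',m)
plan([.42,-.02,.2],down(np.radians(103.9),-.52))
```

```text
[ 0.12110612  0.29531701  1.37852215  0.00793842  1.51651054 -1.44978858] [-0.34157392  0.05384797 -0.27787778] [0.62796915 0.15834105 0.25417895] [-8.12699640e-04 -3.09223531e+00 -3.04459851e-03]
shift cm (tool now) [ 20.84 -17.85   6.55] turn [-0.0556 -0.5669 -0.2413]
```

View pics/m6.png

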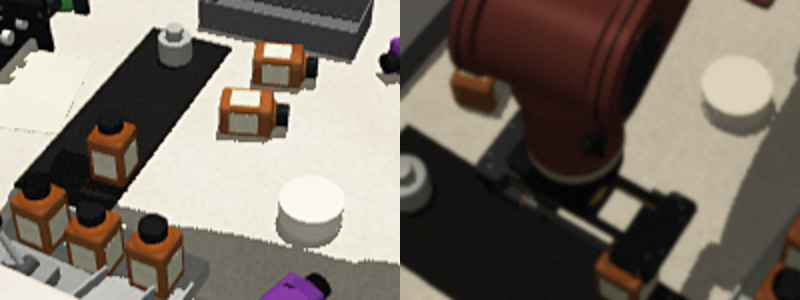

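The side view shows the first bottle standing on the mat at (112,150) and the other two still lying. To save picture views I'll fit poses by code: bottle outlines against amber masks.

```bash
cat >> h.py <<'E'
from scipy.optimize import minimize
def amber(im):
    h=cv2.cvtColor(np.ascontiguousarray(im),cv2.COLOR_RGB2HSV); return ((h[:,:,0]<18)&(h[:,:,1]>130)&(h[:,:,2]>45)).astype(np.uint8)
def body(x,y,a,lying,zb=.008):
    c=np.array([[i,j,k] for i in(-.029,.029) for j in(-.029,.029) for k in(0,.084)])
    if lying: M=np.c_[[0,0,1],[-np.sin(a),np.cos(a),0],[np.cos(a),np.sin(a),0]]; return c@M.T+[x-.042*np.cos(a),y-.042*np.sin(a),.029]
    return c@R.from_euler('z',a).as_matrix().T+[x,y,zb]
def hullmask(pts):
    m=np.zeros((400,640),np.uint8); cv2.fillConvexPoly(m,(cv2.convexHull(pts.astype(np.float32))*16).astype(np.int32),1,shift=4); return m
def fit(ims,x0,lying,zb=.008):
    """ims: {cam:image}; x0=(x,y,a); hull of the amber blob nearest the expected place against the model outline"""
    H={}
    for n,im in ims.items():
        N,L,S,C=cv2.connectedComponentsWithStats(amber(im)); e=proj(n,body(*x0,lying,zb)).mean(0)
        d=np.hypot(*(C-e).T)+1e3*(S[:,4]<60); d[0]=1e9; k=d.argmin(); q=np.argwhere(L==k)[:,::-1]
        H[n]=hullmask(q); print(n,'blob off',(C[k]-e).round(1),'area',S[k,4], 'model',hullmask(proj(n,body(*x0,lying,zb))).sum())
    CI={n:viewer.camera_info(n) for n in ims}
    def f(v):
        s=0
        for n in H:
            m=hullmask(proj(n,body(v[0]/100,v[1]/100,v[2],lying,zb),CI[n])); s+=1-(m&H[n]).sum()/max((m|H[n]).sum(),1)
        return s
    r=minimize(f,[x0[0]*100,x0[1]*100,x0[2]],method='Nelder-Mead',options=dict(initial_simplex=np.array([x0[0]*100,x0[1]*100,x0[2]])+np.array([[0,0,0],[1.,0,0],[0,1.,0],[0,0,.15]])))
    print('fit',r.x[:2].round(2),r.x[2].round(3),'cost',round(r.fun,3)); return r.x[0]/100,r.x[1]/100,r.x[2]
rd=lambda f:cv2.imread('pics/'+f)[:,:,::-1]
E
python3 - <<'E'
from h import *
i0={'scene':rd('scene0.png'),'side':rd('side0.png')}
for k,x0 in {'c':(.457,.173,3.03),'b':(.431,-.02,-2.9),'a':(.423,-.157,-2.925)}.items():
    print(k); fit(i0,x0,True)
print('now'); i1={'side':rd('s6.png')}
for k,x0 in {'b':(.431,-.02,-2.9),'a':(.423,-.157,-2.925)}.items(): print(k,x0); fit(i1,x0,True)
print('stand'); fit(i1,(.57,.16,0),False)
for x0 in((.426,.33,-.1),(.512,.333,-.1),(.602,.317,-.1)): fit({'scene':i0['scene']},x0,False)
E
```

```text
c
scene blob off [-0.4 -3.5] area 423 model 1193
side blob off [1.6 0. ] area 411 model 953
fit [45.63 16.83] 3.128 cost 0.48
b
scene blob off [-0.8 -5.2] area 358 model 1062
side blob off [ 3.5 -0.2] area 352 model 741
fit [42.64 -2.63] -2.757 cost 0.431
a
scene blob off [-2.7 -4.9] area 319 model 1060
side blob off [ 2.4 -0.7] area 319 model 656
fit [ 42.13 -16.57] -2.651 cost 0.476
now
b (0.431, -0.02, -2.9)
side blob off [ 3.6 -0.1] area 351 model 741
fit [42.56 -2.5 ] -2.673 cost 0.112
a (0.423, -0.157, -2.925)
side blob off [ 2.5 -0.8] area 318 model 656
fit [ 42.2  -16.59] -2.751 cost 0.099
stand
side blob off [-0.6 -0.7] area 396 model 861
fit [57.11 15.88] 0.215 cost 0.128
scene blob off [ 0.9 -4.8] area 355 model 1103
fit [42.03 32.81] 0.085 cost 0.424
scene blob off [ 1.2 -3.8] area 391 model 1110
fit [50.49 33.2 ] 0.09 cost 0.349
scene blob off [-0.6 -1.8] area 427 model 1165
fit [59.72 31.51] 0.06 cost 0.293
```

```bash
sed -i 's/h\[:,:,1\]>130)&(h\[:,:,2\]>45)/h[:,:,1]>125)\&(h[:,:,2]>22)/' h.py
python3 - <<'E'
from h import *
i0={'scene':rd('scene0.png'),'side':rd('side0.png')}
for k,x0 in {'c':(.457,.173,3.03),'b':(.431,-.02,-2.9),'a':(.423,-.157,-2.925)}.items():
    print(k); fit(i0,x0,True)
for x0 in((.426,.33,-.1),(.512,.333,-.1),(.602,.317,-.1)): fit({'scene':i0['scene']},x0,False)
im=i0['scene'];print(im[182,243],im[185,262],im[170,247],im[160,255])
E
```

```text
c
scene blob off [-1.6 -0.3] area 581 model 1193
side blob off [ 1.8 -0.1] area 433 model 953
fit [45.59 17.03] 3.146 cost 0.294
b
scene blob off [-1.2 -0.8] area 526 model 1062
side blob off [ 3.5 -0.1] area 353 model 741
fit [42.47 -2.6 ] -2.72 cost 0.282
a
scene blob off [-2.6 -0.5] area 507 model 1060
side blob off [ 2.3 -0.7] area 324 model 656
fit [ 42.03 -16.66] -2.715 cost 0.261
scene blob off [-7.5 13.1] area 980 model 1103
fit [43.56 32.76] 0.008 cost 0.437
scene blob off [  8.1 -16.8] area 980 model 1110
fit [47.99 32.94] 0.062 cost 0.431
scene blob off [-0.5 -0.7] area 508 model 1165
fit [60.03 31.44] 0.11 cost 0.189
[84 44 21] [62 59 49] [164 162 135] [71 35 16]
```

Run:
```python
from h import *
g,r,t=grasp_lying([.430,-.0205],-2.87); pre=t-r.apply([0,0,.12]); print(t,pre)
Rt=plan(pre+[0,0,.05],r)
```

```text
[ 0.43909467 -0.01796737  0.01951144] [ 0.38165464 -0.0339629   0.12364974]
shift cm (tool now) [ 24.54 -19.25   9.37] turn [-0.0624 -0.5661 -0.2699]
```

```bash
cat >> h.py <<'E'
def armfit():
    A=[];b=[]
    for l in open('log.txt'):
        q,p,e=json.loads(l); z=R.from_rotvec(e).as_matrix()[:,2]; u=np.array([np.cos(q[0]),np.sin(q[0]),0]); a=q[1];s=q[1]+q[2]
        A.append([1,0,np.sin(a),np.sin(s),np.cos(s),z@u]); b.append(np.dot(p,u)); A.append([0,1,np.cos(a),np.cos(s),-np.sin(s),z[2]]); b.append(p[2])
    A=np.array(A);b=np.array(b); m=np.linalg.lstsq(A,b,rcond=None)[0]; return m,np.abs(A@m-b).max()
def ik(p,rot,m):
    """rough q1,q2,q3 and q5 for a TCP pose"""
    r0,h,L2,L3,k,L6=m; z=rot.as_matrix()[:,2]; w=np.array(p)-L6*z; q0=np.arctan2(w[1],w[0])
    r=np.hypot(w[0],w[1])-r0; v=w[2]-h; l3=np.hypot(L3,k); off=np.arctan2(k,L3)
    c=(r*r+v*v-L2**2-l3**2)/(2*L2*l3); 
    if abs(c)>1: return None
    e=np.arccos(c); q2=np.arctan2(r,v)-np.arctan2(l3*np.sin(e),L2+l3*np.cos(e)); q3=e-off
    f=q2+q3; d=np.array([np.sin(f)*np.cos(q0),np.sin(f)*np.sin(q0),np.cos(f)]); return np.array([q0,q2,q3,np.arccos(np.clip(d@z,-1,1))]).round(3)
E
python3 - <<'E'
from h import *
m,e=armfit(); print(m.round(4),e)
for l in list(open('log.txt'))[-3:]:
    q,p,ee=json.loads(l); print(np.round(q,3), ik(p,R.from_rotvec(ee),m))
for tl in(-.52,-.4,-.3,-.2):
    for a,c in((-2.87,[.43,-.0205]),(-2.88,[.423,-.158])):
        g,r,t=grasp_lying(c,a,tilt=tl); print(tl,t.round(3),ik(t,r,m),ik(t+[0,0,.08],r,m))
for d in([.595,.065,.036],[.63,-.03,.036]):
    for tl in(1.05,1.17,1.3): print(d,tl,ik(d,down(np.pi/2,tl),m))
E
```

```text
[0.     0.3111 0.4116 0.5477 0.0524 0.3427] 5.551115123125783e-16
[ 0.095  1.138  0.759  0.106  2.286 -1.454] [0.184 1.148 0.741 2.281]
[ 0.12   0.304  1.366  0.008  1.521 -1.45 ] [0.238 0.315 1.352 1.523]
[ 0.12   0.304  1.366  0.008  1.521 -1.45 ] [0.238 0.315 1.352 1.523]
-0.52 [ 0.439 -0.018  0.02 ] [-0.227 -0.253  2.523  0.468] [-0.227 -0.486  2.492  0.706]
-0.52 [ 0.432 -0.156  0.02 ] [-0.641 -0.097  2.396  0.631] [-0.641 -0.303  2.37   0.817]
-0.4 [ 0.437 -0.019  0.018] [-0.174 -0.208  2.445  0.563] [-0.174 -0.408  2.406  0.793]
-0.4 [ 0.43  -0.156  0.018] [-0.564 -0.084  2.34   0.664] [-0.564 -0.267  2.306  0.861]
-0.3 [ 0.435 -0.019  0.018] [-0.136 -0.156  2.375  0.655] [-0.136 -0.336  2.334  0.873]
-0.3 [ 0.428 -0.157  0.018] [-0.505 -0.056  2.286  0.718] [-0.505 -0.224  2.249  0.915]
-0.2 [ 0.434 -0.019  0.017] [-0.102 -0.096  2.303  0.751] [-0.102 -0.261  2.261  0.957]
-0.2 [ 0.427 -0.157  0.017] [-0.451 -0.017  2.228  0.786] [-0.451 -0.173  2.189  0.979]
[0.595, 0.065, 0.036] 1.05 [0.073 1.27  0.629 2.289]
[0.595, 0.065, 0.036] 1.17 [0.071 1.397 0.475 2.436]
[0.595, 0.065, 0.036] 1.3 [0.07  1.552 0.278 2.607]
[0.63, -0.03, 0.036] 1.05 [-0.032  1.402  0.395  2.394]
[0.63, -0.03, 0.036] 1.17 [-0.032  1.598  0.117  2.596]
[0.63, -0.03, 0.036] 1.3 None
```

Run:
```python
from h import *
g,r,t=grasp_lying([.430,-.0205],-2.87,tilt=-.45); pre=t+[0,0,.1]; print(t,pre)
plan(pre+[0,0,.03],r)
```

```text
[ 0.43796141 -0.01828296  0.01889151] [ 0.43796141 -0.01828296  0.11889151]
shift cm (tool now) [ 18.79 -17.68  11.57] turn [-0.0528 -0.4966 -0.271 ]
```

Request:
{"method": "move_arm", "body": {"commands": [[2.68, -2.53, 1.65, 0, 0, 0, -1], [2.68, -2.53, 1.65, 0, 0, 0, -1], [2.68, -2.53, 1.65, 0, 0, 0, -1], [2.68, -2.53, 1.65, 0, 0, 0, -1], [2.68, -2.53, 1.65, 0, 0, 0, -1], [2.68, -2.53, 1.65, 0, 0, 0, -1], [2.68, -2.53, 1.65, 0, 0, 0, -1], [0, 0, 0, -0.0132, -0.124, -0.068, -1], [0, 0, 0, -0.0132, -0.124, -0.068, -1], [0, 0, 0, -0.0132, -0.124, -0.068, -1], [0, 0, 0, -0.0132, -0.124, -0.068, -1], [0, 0, 0, 0, 0, 0, -1], [0, 0, 0, 0, 0, 0, -1]]}}

```text
clock: 22.4
position: [0.4401, -0.0201, 0.1495]
eef_rot: [-0.357, 2.674, 0.083]
force: [0.6, 0.6, 0.8]
finger_gap: 0.0871
gripper_force: 0.0
```

Run:
```python
from h import *
w=snap('wrist','w7.png'); ci=viewer.camera_info('wrist')
g,r,t=grasp_lying([.430,-.0205],-2.87,tilt=-.45); plan(t,r)
o=readout.get_obs(); print(o['qpos'],o['position'])
print('model',proj('wrist',body(.430,-.0205,-2.87,True),ci).round(0).tolist())
N,L,S,C=cv2.connectedComponentsWithStats(amber(w))
for k in range(1,N):
    if S[k,4]>150: print(S[k],C[k].round(1))
fit({'wrist':w},(.43,-.0205,-2.87),True)
```

```text
shift cm (tool now) [ 5.87  0.21 11.72] turn [-0.0013 -0.0028 -0.0037]
[-0.4578901  -0.56093472  2.40987578  0.35360921  0.97834827 -2.44859554] [ 0.4407011  -0.01981978  0.14989252]
model [[351.0, 150.0], [355.0, 72.0], [293.0, 151.0], [289.0, 72.0], [356.0, 188.0], [363.0, 99.0], [289.0, 188.0], [281.0, 100.0]]
[ 110   34   97  116 5221] [159.  86.]
[ 279   73   79  112 5143] [318.  121.8]
[ 549  175   67   76 1743] [584.6 218.2]
[  0 198  24  32 264] [ 10.6 214.4]
[512 219  63  51 734] [543.  240.5]
[411 230  48  36 541] [430.9 241.2]
[  7 260  37  26 325] [ 25.2 271.9]
[  0 284  30  30 313] [ 13.1 297.2]
[618 307  22  31 255] [630.3 322.6]
wrist blob off [-4.2 -5.7] area 5143 model 8816
fit [43.23 -2.43] -2.881 cost 0.082
```

Run:
```python
from h import *
w=rd('w7.png')
print('a');A=fit({'wrist':w},(.423,-.158,-2.9),True)
g,r,t=grasp_lying([.432,-.0235],-2.88,tilt=-.45); plan(t,r)
m,e=armfit(); print(m,e)
```

```text
a
wrist blob off [-9.9 -4.8] area 5221 model 9626
fit [ 42.33 -16.64] -2.837 cost 0.086
shift cm (tool now) [ 5.76 -0.14 11.76] turn [ 0.0031 -0.0028  0.0054]
[-4.5191188e-16  3.1110000e-01  4.1160000e-01  5.4770000e-01
  5.2400000e-02  3.4266200e-01] 5.551115123125783e-16
```

Request:
{"method": "move_arm", "body": {"commands": [[1.44, -0.04, 2.94, 0, 0, 0, -1], [1.44, -0.04, 2.94, 0, 0, 0, -1], [1.44, -0.03, 2.94, 0, 0, 0.005, -1], [1.44, -0.03, 2.94, 0, 0, 0, -1], [0, 0, 0, 0, 0, 0, -1], [0, 0, 0, 0, 0, 0, -1]]}}

```text
clock: 23.05
position: [0.4396, -0.0188, 0.0178]
eef_rot: [-0.359, 2.676, 0.086]
force: [-0.8, -0.6, 0.0]
finger_gap: 0.0869
gripper_force: 0.0
```

Request:
{"method": "move_arm", "body": {"commands": [[0, 0, 0, 0, 0, 0, 1], [0, 0, 0, 0, 0, 0, 1], [0, 0, 0, 0, 0, 0, 1], [0, 0, 0, 0, 0, 0, 1], [0, 0, 0, 0, 0, 0, 1]]}}

```text
clock: 23.55
position: [0.4397, -0.02, 0.0187]
eef_rot: [-0.356, 2.672, 0.081]
force: [-3.0, -1.2, 7.5]
finger_gap: 0.0577
gripper_force: 35.0
```

Run:
```python
from h import *
p,rel,t0,r,t=stand_plan([.432,-.0235],-2.88,[.59,.065,.008],np.pi); print(p,rel,t0,t)
o=readout.get_obs(); print(o['finger_gap'],o['qpos'])
plan(p+[0,0,.065]); t[2]=.09; plan(t,r); plan(t)
```

```text
[ 0.43968744 -0.0199966   0.01865814] [-0.03481559  0.          0.00529162] -0.44888011575040404 [0.57965894 0.065      0.04166287]
0.057727878468154505 [-0.45941385 -0.25708201  2.49942506  0.51899381  0.6177605  -2.67992794]
shift cm (tool now) [-2.82 -0.   -5.86] turn [0. 0. 0.]
shift cm (tool now) [-17.27   4.53   0.4 ] turn [-0.0977  1.5608  0.2777]
shift cm (tool now) [-17.27   4.53   0.4 ] turn [0. 0. 0.]
```

Request:
{"method": "move_arm", "body": {"commands": [[-0.94, 0, -1.95, 0, 0, 0, 1], [-0.94, 0, -1.95, 0, 0, 0, 1], [-0.94, 0, -1.95, 0, 0, 0, 1], [-3.61, 1.13, 1.57, 0, 0, 0, 1], [-3.61, 1.13, 1.57, 0, 0, 0, 1], [-3.61, 1.13, 1.57, 0, 0, 0, 1], [-3.61, 1.13, 1.57, 0, 0, 0, 1], [0, 0, 0, 0, 0, 0, 1], [0, 0, 0, 0, 0, 0, 1]]}}

```text
clock: 24.45
position: [0.5778, 0.0664, 0.0868]
eef_rot: [-0.359, 2.677, 0.085]
force: [-0.1, 0.4, -2.9]
finger_gap: 0.0579
gripper_force: 35.0
```

Run:
```python
from h import *
o=readout.get_obs(); print(o['finger_gap'],o['qpos'],o['position'],o['force']); plan([.5797,.065,.09],down(np.pi/2,1.122))
```

```text
0.057852236828804776 [-0.11965391 -0.0320686   2.14208232  0.2800978   0.63676143 -2.1498266 ] [0.57782366 0.06642618 0.08681254] [-0.0504528   0.35343559 -2.8561094 ]
shift cm (tool now) [-0.27 -0.19 -0.23] turn [-0.0958  1.5551  0.2808]
```

Request:
{"method": "move_arm", "body": {"commands": [[-0.27, -0.2, -0.2, -0.0087, 0.1414, 0.0255, 1], [0, 0, 0, -0.0087, 0.1414, 0.0255, 1], [0, 0, 0, -0.0087, 0.1414, 0.0255, 1], [0, 0, 0, -0.0087, 0.1414, 0.0255, 1], [0, 0, 0, -0.0087, 0.1414, 0.0255, 1], [0, 0, 0, -0.0087, 0.1414, 0.0255, 1], [0, 0, 0, -0.0087, 0.1414, 0.0255, 1], [0, 0, 0, -0.0087, 0.1414, 0.0255, 1], [0, 0, 0, -0.0087, 0.1414, 0.0255, 1], [0, 0, 0, -0.0087, 0.1414, 0.0255, 1], [0, 0, 0, -0.0087, 0.1414, 0.0255, 1], [0, 0, 0, 0, 0, 0, 1], [0, 0, 0, 0, 0, 0, 1]]}}

```text
clock: 25.75
position: [0.5794, 0.0633, 0.0877]
eef_rot: [-0.002, -2.019, -0.002]
force: [0.3, -0.1, -1.8]
finger_gap: 0.0579
gripper_force: 35.0
```

Run:
```python
from h import *
o=readout.get_obs(); print(o['finger_gap'],o['qpos'],o['position'],o['force']); plan([.5797,.065,.045],down(np.pi/2,1.122))
s=snap('side','s8.png'); fit({'side':s},(.59,.065,0),False,.008+.0483); fit({'side':s},(.57,.16,0),False)
```

```text
0.05793932250923242 [-0.01831326  1.20237763  0.69060742 -0.01985072  2.37116216 -1.5923654 ] [0.57936657 0.06326415 0.08774573] [ 0.32295167 -0.09903738 -1.78290603]
shift cm (tool now) [-3.87  0.17  1.82] turn [ 0.0027 -0.0007 -0.0006]
side blob off [ 1.3 -1.6] area 388 model 816
fit [58.66  6.57] 0.187 cost 0.115
side blob off [-0.4 -0.1] area 439 model 861
fit [56.96 16.12] 0.153 cost 0.103
```

Request:
{"method": "move_arm", "body": {"commands": [[-1.26, 0, 0.61, 0, 0, 0, 1], [-1.26, 0, 0.61, 0, 0, 0, 1], [-1.08, 0, 0.52, 0, 0, 0, 1], [0, 0, 0, 0, 0, 0, 1], [-0.18, 0, 0.09, 0, 0, 0, 1], [0, 0, 0, 0, 0, 0, 1]]}}

```text
clock: 26.4
position: [0.581, 0.0641, 0.0494]
eef_rot: [-0.002, -2.023, -0.001]
force: [0.6, -0.5, -2.1]
finger_gap: 0.0579
gripper_force: 35.0
```

Request:
{"method": "move_arm", "body": {"commands": [[-0.18, 0, 0.09, 0, 0, 0, 1], [0, 0, 0, 0, 0, 0, 1]]}}

```text
clock: 26.6
position: [0.581, 0.064, 0.0472]
eef_rot: [-0.002, -2.023, -0.001]
force: [1.0, 0.3, -2.4]
finger_gap: 0.0579
gripper_force: 35.0
```

Request:
{"method": "move_arm", "body": {"commands": [[-0.18, 0, 0.09, 0, 0, 0, 1], [0, 0, 0, 0, 0, 0, 1]]}}

```text
clock: 26.8
position: [0.5808, 0.064, 0.0449]
eef_rot: [-0.002, -2.023, -0.001]
force: [-1.0, 0.6, -2.2]
finger_gap: 0.0578
gripper_force: 35.0
```

Request:
{"method": "move_arm", "body": {"commands": [[-0.18, 0, 0.09, 0, 0, 0, 1], [0, 0, 0, 0, 0, 0, 1]]}}

```text
clock: 27.0
position: [0.5807, 0.064, 0.0428]
eef_rot: [-0.002, -2.022, -0.001]
force: [0.6, -0.2, -2.7]
finger_gap: 0.0579
gripper_force: 35.0
```

Request:
{"method": "move_arm", "body": {"commands": [[-0.13, 0, 0.06, 0, 0, 0, 1], [0, 0, 0, 0, 0, 0, 1]]}}

```text
clock: 27.2
position: [0.5808, 0.064, 0.0415]
eef_rot: [-0.002, -2.022, -0.001]
force: [-0.6, -0.0, -2.7]
finger_gap: 0.0579
gripper_force: 35.0
```

Request:
{"method": "move_arm", "body": {"commands": [[-0.13, 0, 0.06, 0, 0, 0, 1], [0, 0, 0, 0, 0, 0, 1]]}}

```text
clock: 27.4
position: [0.5808, 0.064, 0.0401]
eef_rot: [-0.002, -2.022, -0.001]
force: [-0.5, 0.6, -1.3]
finger_gap: 0.0579
gripper_force: 35.0
```

Request:
{"method": "move_arm", "body": {"commands": [[-0.09, 0, 0.04, 0, 0, 0, 1], [0, 0, 0, 0, 0, 0, -0.7], [0, 0, 0, 0, 0, 0, -0.7], [0, 0, 0, 0, 0, 0, -0.7], [0, 0, 0, 0, 0, 0, -0.7], [0, 0, -1.5, 0, 0, 0, -0.7], [0, 0, -3, 0, 0, 0, -0.7], [0, 0, -3, 0, 0, 0, -0.7], [2, 0, -3, 0, 0, 0, -1], [3.4, 0, -2, 0, 0, 0, -1], [3.4, 0, -2, 0, 0, 0, -1], [3.4, 0, -2, 0, 0, 0, -1], [3.4, 0, -2, 0, 0, 0, -1], [0, 0, 0, 0, -0.14, 0, -1], [0, 0, 0, 0, -0.14, 0, -1], [0, 0, 0, 0, -0.14, 0, -1], [0, 0, 0, 0, -0.14, 0, -1], [0, 0, 0, 0, -0.14, 0, -1], [0, 0, 0, 0, -0.14, 0, -1], [0, 0, 0, 0, -0.14, 0, -1]]}}

```text
clock: 29.4
position: [0.6727, 0.0615, 0.1905]
eef_rot: [0.005, -3.075, 0.005]
force: [1.0, -1.1, 0.4]
finger_gap: 0.0871
gripper_force: 0.0
```

```bash
cat >> h.py <<'E'
def ik6(p,rot):
    m,_=armfit(); r0,h,L2,L3,k,L6=m
    D=[];C=[]
    for l in open('log.txt'):
        q,pp,e=json.loads(l); Rm=R.from_rotvec(e); D.append((np.array(pp)-L6*Rm.as_matrix()[:,2])@[-np.sin(q[0]),np.cos(q[0]),0])
        B=R.from_euler('z',q[0])*R.from_euler('y',q[1]+q[2])*R.from_euler('z',q[3])*R.from_euler('y',q[4])*R.from_euler('z',q[5]); C.append((B.inv()*Rm).as_rotvec())
    d=np.mean(D); C0=R.from_rotvec(C[-1]); ik6.chk=(np.round([np.ptp(D),d],4),np.ptp(C,axis=0).round(3))
    w=np.array(p)-L6*rot.as_matrix()[:,2]; rr=np.hypot(w[0],w[1]); q0=np.arctan2(w[1],w[0])-np.arcsin(d/rr); r=np.sqrt(rr**2-d*d)-r0; v=w[2]-h
    l3=np.hypot(L3,k); c=(r*r+v*v-L2**2-l3**2)/(2*L2*l3)
    if abs(c)>1: return None
    e=np.arccos(c); q2=np.arctan2(r,v)-np.arctan2(l3*np.sin(e),L2+l3*np.cos(e)); q3=e-np.arctan2(k,L3)
    W=(R.from_euler('z',q0)*R.from_euler('y',q2+q3)).inv()*rot*C0.inv(); a,b,g=W.as_euler('ZYZ')
    return np.array([q0,q2,q3,a,b,g]).round(3)
E
python3 - <<'E'
from h import *
o=readout.get_obs(); print(o['position'],o['qpos'],ik6(o['position'],R.from_rotvec(o['eef_rot'])),ik6.chk)
q,p,e=json.loads(list(open('log.txt'))[-4]); print(np.round(q,3),ik6(p,R.from_rotvec(e)))
s=snap('side','s9.png'); fit({'side':s},(.59,.065,0),False); fit({'side':s},(.57,.16,0),False); A=fit({'side':s},(.423,-.165,-2.85),True)
for tl in (-.1,-.2,-.3,-.4,-.5):
    g,r,t=grasp_lying([.423,-.164],-2.87,tilt=tl); print(tl,t.round(3),ik6(t,r))
E
```

```text
[0.67271127 0.06147368 0.19045165] [-0.02302985  0.4150411   1.3467022  -0.00485755  1.44600511 -1.59619505] [-0.023  0.415  1.347 -0.005  1.446 -1.596] (array([0.    , 0.0786]), array([0., 0., 0.]))
[-0.459 -0.257  2.499  0.519  0.618 -2.68 ] [-0.459 -0.257  2.499  0.519  0.618 -2.68 ]
side blob off [-4.5 10.5] area 757 model 788
fit [57.66 13.68] -0.079 cost 0.386
side blob off [ 3.7 -9.8] area 757 model 861
fit [57.31 14.88] -0.046 cost 0.373
side blob off [1.6 0.5] area 321 model 627
fit [ 42.14 -16.56] -2.649 cost 0.105
-0.1 [ 0.425 -0.163  0.017] [-0.6    0.022  2.178  0.099  0.88  -2.503]
-0.2 [ 0.427 -0.163  0.017] [-0.661 -0.028  2.239  0.22   0.822 -2.645]
-0.3 [ 0.428 -0.162  0.018] [-0.728 -0.068  2.297  0.361  0.78  -2.812]
-0.4 [ 0.43  -0.162  0.018] [-0.8   -0.096  2.351  0.521  0.758 -3.002]
-0.5 [ 0.432 -0.162  0.019] [-0.876 -0.108  2.398  0.689  0.758  3.076]
```

Run:
```python
from h import *
a=-2.86
g,r,t=grasp_lying([.423,-.1645],a,tilt=0,zg=.034); print(t,ik6(t,r),ik6(t+[0,0,.1],r))
o=readout.get_obs(); Rt=R.from_rotvec(o['eef_rot'])
plan(t+[0,0,.1],r)
for a2,c in((np.pi,[.48,0]),(np.pi,[.48,-.03]),(3.0,[.48,-.03])):
    for tl in(0,-.45): g,r,t=grasp_lying(c,a2,tilt=tl); print(c,a2,tl,ik6(t,r),ik6(t+[0,0,.07],r))
print(ik6([.60,-.03,.04],down(np.pi/2,1.12)))
```

```text
[ 0.423  -0.1645  0.015 ] [-0.545  0.083  2.115 -0.     0.944 -2.397] [-0.545 -0.088  2.062 -0.     1.167 -2.397]
shift cm (tool now) [ 23.96 -22.54   8.96] turn [ 0.0064 -0.0676 -0.2774]
[0.48, 0] 3.141592653589793 0 [-0.164  0.138  2.048 -0.     0.955 -1.735] [-0.164  0.019  2.018 -0.     1.105 -1.735]
[0.48, 0] 3.141592653589793 -0.45 [-0.234 -0.138  2.405  0.236  0.446 -1.995] [-0.234 -0.316  2.379  0.168  0.646 -1.917]
[0.48, -0.03] 3.141592653589793 0 [-0.227  0.14   2.046 -0.     0.955 -1.797] [-0.227  0.021  2.016 -0.     1.105 -1.797]
[0.48, -0.03] 3.141592653589793 -0.45 [-0.321 -0.135  2.402  0.312  0.464 -2.142] [-0.321 -0.312  2.376  0.226  0.66  -2.041]
[0.48, -0.03] 3.0 0 [-0.227  0.14   2.046 -0.     0.955 -1.656] [-0.227  0.021  2.016 -0.     1.105 -1.656]
[0.48, -0.03] 3.0 -0.45 [-0.262 -0.134  2.401  0.126  0.43  -1.794] [-0.262 -0.311  2.375  0.089  0.632 -1.752]
[-0.12   1.335  0.547 -0.155  2.37  -1.734]
```

Request:
{"method": "move_arm", "body": {"commands": [[2.66, -2.5, -1, 0, 0, 0, -1], [2.66, -2.5, 0, 0, 0, 0, -1], [2.66, -2.5, 0, 0, 0, 0, -1], [2.66, -2.5, 1, 0, 0, 0, -1], [2.66, -2.5, 1.5, 0, 0, 0, -1], [2.66, -2.5, 1.5, 0, 0, 0, -1], [2.66, -2.5, 2, 0, 0, 0, -1], [2.66, -2.5, 2, 0, 0, 0, -1], [2.66, -2.5, 2, 0, 0, 0, -1], [0, 0, 0, 0.003, -0.034, -0.1387, -1], [0, 0, 0, 0.003, -0.034, -0.1387, -1], [0, 0, 0, 0, 0, 0, -1], [0, 0, 0, 0, 0, 0, -1]]}}

```text
clock: 30.75
position: [0.4279, -0.1648, 0.1179]
eef_rot: [0.432, -3.105, -0.002]
force: [-0.3, 0.4, -0.2]
finger_gap: 0.0865
gripper_force: 0.0
```

Run:
```python
from h import *
w=snap('wrist','w10.png')
A=fit({'wrist':w},(.423,-.164,-2.86),True)
g,r,t=grasp_lying(A[:2],A[2],tilt=0,zg=.034); plan(t,r); print(t, readout.get_obs()['qpos'],readout.get_obs()['position'])
```

```text
wrist blob off [-0.5 -3.8] area 5214 model 8700
fit [ 42.11 -16.53] -2.901 cost 0.057
shift cm (tool now) [ 0.61  0.11 10.28] turn [ 0.0022 -0.0068  0.0366]
[ 0.4211301 -0.1652708  0.015    ] [-0.53695163 -0.07306276  2.04304738 -0.0036505   1.17794995 -2.38361987] [ 0.42805123 -0.16468817  0.11779371]
```

Request:
{"method": "move_arm", "body": {"commands": [[0.6, 0.1, 2, 0, 0, 0.036, -1], [0, 0, 2.8, 0, 0, 0, -1], [0, 0, 2.8, 0, 0, 0, -1], [0, 0, 2.6, 0, 0, 0, -1], [0, 0, 0, 0, 0, 0, -1], [0, 0, 0, 0, 0, 0, 1], [0, 0, 0, 0, 0, 0, 1], [0, 0, 0, 0, 0, 0, 1], [0, 0, 0, 0, 0, 0, 1], [0, 0, 0, 0, 0, 0, 1]]}}

```text
clock: 31.8
position: [0.4216, -0.1655, 0.0162]
eef_rot: [0.383, -3.113, -0.0]
force: [-0.7, 0.6, 3.3]
finger_gap: 0.0579
gripper_force: 35.0
```

Run:
```python
from h import *
o=readout.get_obs(); print(o['finger_gap'],o['force'],o['position'],o['qpos'])
# tool x = bottle axis; carry so that tool lands at (.48,-.03), yaw axis 3.0
plan([.48,-.03,o['position'][2]],down(3.0-np.pi/2,0))
```

```text
0.057871868669589405 [-0.66291168  0.56211774  3.32017524] [ 0.42157002 -0.16549711  0.01622966] [-0.54627099  0.08191029  2.11263065 -0.00360027  0.95126552 -2.35948805]
shift cm (tool now) [-8.95 11.73 -0.03] turn [-1.000e-04 -5.200e-03  3.861e-01]
```

Request:
{"method": "move_arm", "body": {"commands": [[0, 0, -2.5, 0, 0, 0, 1], [-2.24, 2.93, 0, 0, 0, 0, 1], [-2.24, 2.93, 0, 0, 0, 0, 1], [-2.24, 2.93, 0, 0, 0, 0, 1], [-2.24, 2.93, 0, 0, 0, 0, 1], [0, 0, 0, 0, 0, 0.129, 1], [0, 0, 0, 0, 0, 0.129, 1], [0, 0, 0, 0, 0, 0.129, 1], [0, 0, 0, 0, 0, 0, 1], [0, 0, 1.2, 0, 0, 0, 1], [0, 0, 1.1, 0, 0, 0, 1], [0, 0, 0.2, 0, 0, 0, 1], [0, 0, 0, 0, 0, 0, 1]]}}

```text
clock: 33.1
position: [0.4793, -0.0299, 0.0152]
eef_rot: [-0.22, -3.126, 0.0]
force: [-5.7, 0.9, 11.6]
finger_gap: 0.0576
gripper_force: 35.0
```

Run:
```python
from h import *
o=readout.get_obs(); print(o['finger_gap'],o['force'],o['position'],o['qpos'])
x,y,z=R.from_rotvec(o['eef_rot']).as_matrix().T; a=np.arctan2(x[1],x[0]); off=.0003
cen=o['position'][:2]; print('bottle',cen,a)
g,r,t=grasp_lying(cen,a,tilt=-.46); plan(t,r); print(t,ik6(t,r))
```

```text
0.057596653543326395 [-5.71723116  0.89660476 11.64859979] [ 0.47929828 -0.02989256  0.01521534] [-2.25831317e-01  1.47884233e-01  2.04161275e+00 -1.46330913e-03
  9.59711765e-01 -1.65531621e+00]
bottle [ 0.47929828 -0.02989256] 3.0011232665542753
shift cm (tool now) [-0.84 -0.   -0.38] turn [-5.000e-04 -4.677e-01  1.000e-04]
[ 0.48765021 -0.03107353  0.018975  ] [-0.264 -0.14   2.41   0.135  0.418 -1.806]
```

Request:
{"method": "move_arm", "body": {"commands": [[0, 0, 0, 0, 0, 0, -1], [0, 0, 0, 0, 0, 0, -1], [0, 0, 0, 0, 0, 0, -1], [0, 0, 0, 0, 0, 0, -1], [-0.84, 0, -0.9, 0, 0, 0, -1], [0, 0, 0, 0, -0.117, 0, -1], [0, 0, 0, 0, -0.117, 0, -1], [0, 0, 0, 0, -0.117, 0, -1], [0, 0, 0, 0, -0.117, 0, -1], [0, 0, 0, 0, 0, 0, -1], [0, 0, 0, 0, 0, 0, -1]]}}

```text
clock: 34.2
position: [0.4884, -0.0312, 0.0247]
eef_rot: [0.191, 2.675, -0.045]
force: [1.3, -0.1, 0.1]
finger_gap: 0.0868
gripper_force: 0.0
```

Run:
```python
from h import *
o=readout.get_obs(); print(o['finger_gap'],o['force'],o['position'],o['qpos'])
w=snap('wrist','w11.png'); A=fit({'wrist':w},(.479,-.03,3.0),True)
g,r,t=grasp_lying([.4793,-.03],3.001,tilt=-.46); plan(t,r)
```

```text
0.0868255379902391 [ 1.32665437 -0.06801911  0.1366693 ] [ 0.48844393 -0.03115232  0.02474279] [-0.26258945 -0.15465576  2.407833    0.12604288  0.43382911 -1.79316074]
wrist blob off [ 0.5 -4.3] area 9743 model 21461
fit [48.79 -3.04] 3.024 cost 0.284
shift cm (tool now) [0.52 0.01 0.5 ] turn [-0.0015  0.0025 -0.0012]
```

Grip, then lift and stand it, as with the others.

Request:
{"method": "move_arm", "body": {"commands": [[0.3, 0, 0.3, 0, 0, 0, -1], [0.2, 0, 0.2, 0, 0, 0, -1], [0, 0, 0, 0, 0, 0, 1], [0, 0, 0, 0, 0, 0, 1], [0, 0, 0, 0, 0, 0, 1], [0, 0, 0, 0, 0, 0, 1], [0, 0, 0, 0, 0, 0, 1]]}}

```text
clock: 34.95
position: [0.4857, -0.0306, 0.0173]
eef_rot: [0.19, 2.674, -0.045]
force: [0.7, -0.4, -0.9]
finger_gap: 0.0576
gripper_force: 35.0
```

Run:
```python
from h import *
p,rel,t0,r,t=stand_plan([.4793,-.03],3.001,[.605,-.03,.008],np.pi); print(p,rel,t0,t,ik6(t,r))
o=readout.get_obs(); print(o['finger_gap'],o['force'])
plan(p+[0,0,.065]); z=t[2]; t[2]=.09; plan(t,r)
```

```text
[ 0.48567481 -0.03064198  0.017293  ] [-0.03708675  0.          0.00537381] -0.46161406107097425 [ 0.59329315 -0.03        0.04359852] [-0.121  1.295  0.606 -0.151  2.341 -1.73 ]
0.05764126826238854 [ 0.73216291 -0.38603444 -0.92756799]
shift cm (tool now) [-2.9  -0.   -5.82] turn [0. 0. 0.]
shift cm (tool now) [-12.77   1.59  -1.77] turn [ 0.0497  1.5679 -0.15  ]
```

Request:
{"method": "move_arm", "body": {"commands": [[-0.97, 0, -1.94, 0, 0, 0, 1], [-0.97, 0, -1.94, 0, 0, 0, 1], [-0.97, 0, -1.94, 0, 0, 0, 1], [-3.29, 0.53, 1.35, 0, 0, 0, 1], [-3.29, 0.53, 1.35, 0, 0, 0, 1], [-3.29, 0.53, 1.35, 0, 0, 0, 1], [0, 0, 0, 0, 0, 0, 1]]}}

```text
clock: 35.65
position: [0.5969, -0.0303, 0.0907]
eef_rot: [0.19, 2.672, -0.046]
force: [-0.2, 0.7, -2.9]
finger_gap: 0.058
gripper_force: 35.0
```

Request:
{"method": "move_arm", "body": {"commands": [[0, 0, 0, 0.0045, 0.1425, -0.0136, 1], [0, 0, 0, 0.0045, 0.1425, -0.0136, 1], [0, 0, 0, 0.0045, 0.1425, -0.0136, 1], [0, 0, 0, 0.0045, 0.1425, -0.0136, 1], [0, 0, 0, 0.0045, 0.1425, -0.0136, 1], [0, 0, 0, 0.0045, 0.1425, -0.0136, 1], [0, 0, 0, 0.0045, 0.1425, -0.0136, 1], [0, 0, 0, 0.0045, 0.1425, -0.0136, 1], [0, 0, 0, 0.0045, 0.1425, -0.0136, 1], [0, 0, 0, 0.0045, 0.1425, -0.0136, 1], [0, 0, 0, 0.0045, 0.1425, -0.0136, 1], [0, 0, 0, 0, 0, 0, 1], [0, 0, 0, 0, 0, 0, 1]]}}

```text
clock: 36.95
position: [0.5916, -0.0297, 0.085]
eef_rot: [0.0, -2.028, -0.001]
force: [-0.0, 0.6, -2.7]
finger_gap: 0.0575
gripper_force: 35.0
```

Run:
```python
from h import *
o=readout.get_obs(); print(o['finger_gap'],o['qpos'],o['position'],o['force']); plan([.5933,-.03,.0470],down(np.pi/2,1.109))
s=snap('side','s12.png'); fit({'side':s},(.605,-.03,0),False,.008+.045); fit({'side':s},(.59,.065,0),False);fit({'side':s},(.57,.16,0),False)
```

```text
0.05747806907406223 [-0.12082992  1.23232492  0.63786242 -0.15575644  2.37628712 -1.73788466] [ 0.59156582 -0.02974633  0.0849715 ] [-0.00940382  0.58168257 -2.65933917]
shift cm (tool now) [-3.48 -0.03  1.52] turn [ 0.0007 -0.0048  0.0008]
side blob off [-8.3 28.1] area 1054 model 748
fit [54.6  18.96] -0.091 cost 0.577
side blob off [-0.4 -0.9] area 1054 model 788
fit [57.5  14.25] -0.168 cost 0.606
side blob off [  7.8 -21.2] area 1054 model 861
fit [57.33 15.11] 0.021 cost 0.605
```

Request:
{"method": "move_arm", "body": {"commands": [[-1.15, 0, 0.57, 0, 0, 0, 1], [-1.15, 0, 0.57, 0, 0, 0, 1], [-1.15, 0, 0.57, 0, 0, 0, 1], [0, 0, 0, 0, 0, 0, 1], [0, 0, 0, 0, 0, 0, 1]]}}

```text
clock: 37.5
position: [0.5931, -0.0299, 0.0514]
eef_rot: [-0.0, -2.032, -0.0]
force: [-0.5, 0.2, -3.4]
finger_gap: 0.0576
gripper_force: 35.0
```

Request:
{"method": "move_arm", "body": {"commands": [[-0.18, 0, 0.09, 0, 0, 0, 1], [0, 0, 0, 0, 0, 0, 1]]}}

```text
clock: 37.7
position: [0.5936, -0.03, 0.0497]
eef_rot: [-0.0, -2.033, -0.0]
force: [-0.3, -0.1, -2.9]
finger_gap: 0.0576
gripper_force: 35.0
```

Request:
{"method": "move_arm", "body": {"commands": [[-0.13, 0, 0.06, 0, 0, 0, 1], [0, 0, 0, 0, 0, 0, 1]]}}

```text
clock: 37.9
position: [0.5935, -0.03, 0.0479]
eef_rot: [-0.0, -2.033, -0.0]
force: [0.6, 0.1, -3.2]
finger_gap: 0.0579
gripper_force: 35.0
```

Request:
{"method": "move_arm", "body": {"commands": [[-0.13, 0, 0.06, 0, 0, 0, 1], [0, 0, 0, 0, 0, 0, 1]]}}

```text
clock: 38.1
position: [0.5934, -0.03, 0.0464]
eef_rot: [-0.0, -2.033, -0.0]
force: [-0.7, 0.2, -2.7]
finger_gap: 0.0574
gripper_force: 35.0
```

Request:
{"method": "move_arm", "body": {"commands": [[-0.13, 0, 0.06, 0, 0, 0, 1], [0, 0, 0, 0, 0, 0, 1]]}}

```text
clock: 38.3
position: [0.5936, -0.03, 0.0456]
eef_rot: [-0.0, -2.033, -0.0]
force: [0.4, -0.2, 0.3]
finger_gap: 0.0576
gripper_force: 35.0
```

Request:
{"method": "move_arm", "body": {"commands": [[-0.13, 0, 0.06, 0, 0, 0, 1], [0, 0, 0, 0, 0, 0, 1]]}}

```text
clock: 38.5
position: [0.5937, -0.03, 0.0456]
eef_rot: [-0.001, -2.031, -0.0]
force: [-1.3, 0.3, 6.2]
finger_gap: 0.0577
gripper_force: 35.0
```

Request:
{"method": "move_arm", "body": {"commands": [[-0.13, 0, 0.06, 0, 0, 0, 1], [0, 0, 0, 0, 0, 0, 1]]}}

```text
clock: 38.7
position: [0.5937, -0.03, 0.0456]
eef_rot: [-0.001, -2.03, -0.0]
force: [-4.0, -0.6, 9.9]
finger_gap: 0.0579
gripper_force: 35.0
```

Request:
{"method": "move_arm", "body": {"commands": [[-0.13, 0, 0.06, 0, 0, 0, 1], [0, 0, 0, 0, 0, 0, 1]]}}

```text
clock: 38.9
position: [0.5938, -0.03, 0.0456]
eef_rot: [-0.002, -2.029, -0.0]
force: [-4.4, 0.2, 14.8]
finger_gap: 0.0578
gripper_force: 35.0
```

Request:
{"method": "move_arm", "body": {"commands": [[0.36, 0, -0.17, 0, 0, 0, 1], [0, 0, 0, 0, 0, 0, 1], [0, 0, 0, 0, 0, 0, -0.7], [0, 0, 0, 0, 0, 0, -0.7], [0, 0, 0, 0, 0, 0, -0.7], [0, 0, 0, 0, 0, 0, -0.7], [0, 0, -1.5, 0, 0, 0, -0.7], [0, 0, -3, 0, 0, 0, -0.7], [0, 0, -3, 0, 0, 0, -0.7], [2, 0, -3, 0, 0, 0, -0.7], [3.4, 0, -2, 0, 0, 0, -0.7], [3.4, 0, -2, 0, 0, 0, -0.7], [3.4, 0, -2, 0, 0, 0, -0.7], [3.4, 0, -2, 0, 0, 0, -0.7], [3.4, 0, -2, 0, 0, 0, -0.7]]}}

```text
clock: 40.4
position: [0.6722, -0.0498, 0.2315]
eef_rot: [0.028, -2.177, 0.045]
force: [-0.6, 0.3, 0.5]
finger_gap: 0.0738
gripper_force: 0.0
```

Run:
```python
from h import *
o=readout.get_obs(); print(o['position'],o['qpos'])
s=snap('side','s13.png'); w=rd('w10.png'); a0=rd('scene0.png')
m=np.zeros((600,800,3),np.uint8)
m[:300,:400]=cv2.resize(s[130:280,200:400],(400,300)); m[:300,400:]=cv2.resize(rd('side0.png')[110:185,300:400],(400,300),interpolation=cv2.INTER_CUBIC)
m[300:,:400]=cv2.resize(a0[100:220,120:280],(400,300),interpolation=cv2.INTER_CUBIC); m[300:,400:]=cv2.resize(w,(400,300),interpolation=cv2.INTER_AREA) if 0 else cv2.resize(w[0:300,0:400],(400,300))
cv2.imwrite('pics/m13.png',m[:,:,::-1])
```

```text
[ 0.6721684  -0.04975941  0.23150947] [-0.11920405  1.3440464   0.08932963 -0.30000698  2.64697142 -1.90799891]
```

View pics/m13.png

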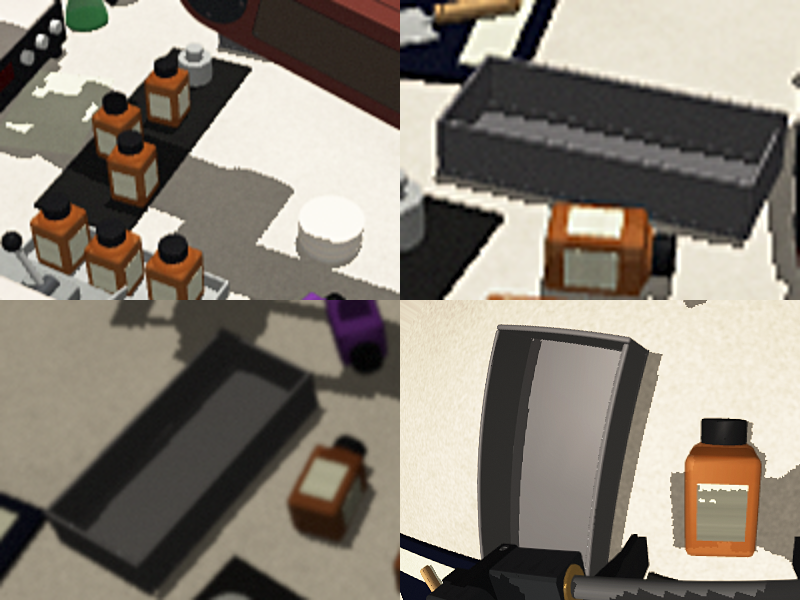

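Top left: all three bottles stand upright on the mat, at side px (168,90), (118,125) and (133,170). The middle one has shifted a little, probably the knock the task warned of. The tote rim corners are readable in the side crop.

Run:
```python
from h import *
T=np.array([at('side',u,v,.06) for u,v in((322.5,124.5),(309.5,140),(387,156.75),(397,139.25))]); print('tote side',T.tolist(),T.mean(0))
for u,v in((208.8,112),(247.2,131.2),(139.2,184.8)): print('scene',at('scene',u,v,.06))
s=rd('s13.png')
am=amber(s); N,L,S,C=cv2.connectedComponentsWithStats(am)
for k in range(1,N):
    if S[k,4]>60: print(S[k],C[k].round(1))
# cap tops
for n,(u,v) in {'a':(168,66),'b':(114,103),'c':(132,142)}.items(): print(n,at('side',200+u/2,130+v/2,.118))
o=readout.get_obs(); plan([.62,-.05,.3],down(np.pi/2,.3)); print(ik6([.62,-.05,.3],down(np.pi/2,.3)))
```

```text
tote side [[0.6039, -0.3773, 0.06], [0.6074, -0.2574, 0.06], [0.3138, -0.2569, 0.06], [0.31, -0.3796, 0.06]] [ 0.458775 -0.3178    0.06    ]
scene [ 0.3183 -0.3876  0.06  ]
scene [ 0.3175 -0.2502  0.06  ]
scene [ 0.6114 -0.3822  0.06  ]
[  488     2   130   199 12512] [556.2  72.7]
[  148    29   375   247 18836] [352.6 130.2]
[193 161  14  20  69] [199.6 171.3]
[272 163  23  31 345] [283.1 177.1]
[556 168  27  68 754] [568.1 203.5]
[246 181  34  53 721] [262.9 205.8]
[215 231  56  44 860] [242.2 251.9]
[273 253  29  37 487] [287.5 268.6]
a [ 0.5933 -0.0193  0.118 ]
b [0.6278 0.0981 0.118 ]
c [0.5601 0.17   0.118 ]
shift cm (tool now) [8.19 0.07 0.67] turn [-0.0415 -0.657   0.0158]
[-0.178  0.43   1.151 -0.055  1.856 -1.757]
```

Request:
{"method": "move_arm", "body": {"commands": [[1.64, 0, 0.13, -0.008, -0.131, 0.003, -0.7], [1.64, 0, 0.13, -0.008, -0.131, 0.003, -0.7], [1.64, 0, 0.13, -0.008, -0.131, 0.003, -0.7], [1.64, 0, 0.13, -0.008, -0.131, 0.003, -0.7], [1.64, 0, 0.13, -0.008, -0.131, 0.003, -0.7], [0, 0, 0, 0, -0.14, 0, -0.7], [0, 0, 0, 0, -0.14, 0, -0.7], [0, 0, 0, 0, 0, 0, -0.7]]}}

```text
clock: 41.25
position: [0.6172, -0.0529, 0.2765]
eef_rot: [0.017, -3.025, 0.009]
force: [0.3, -0.5, 0.7]
finger_gap: 0.0739
gripper_force: 0.0
```

Run:
```python
from h import *
r=down(-.103); o=readout.get_obs(); print(o['position'],o['qpos'])
plan([.602,.317,.27],r); Rt=R.from_rotvec(o['eef_rot']); print('x in new frame',(r.inv().apply(np.array([.602,.317,.27])-o['position'])*100).round(2), ik6([.602,.317,.27],r),ik6([.602,.317,.068],r))
for x in(.37,.46,.55): print(ik6([x,-.317,.065],down(0.)))
```

```text
[ 0.61719561 -0.05292943  0.27646018] [-0.19639939  0.27485646  1.36575077 -0.029428    1.61438361 -1.77786061]
shift cm (tool now) [ 1.04 37.01  0.57] turn [-0.1027 -0.0833  1.6827]
x in new frame [36.64 -5.32  0.65] [0.369 0.328 1.308 0.    1.505 0.472] [0.369 0.488 1.488 0.    1.166 0.472]
[-0.87   0.071  2.012  0.     1.059 -0.87 ]
[-0.745  0.232  1.829  0.     1.081 -0.745]
[-0.647  0.395  1.622  0.     1.125 -0.647]
```

Request:
{"method": "move_arm", "body": {"commands": [[0.115, 4.11, 0, 0, 0, 0, -0.7], [0.115, 4.11, 0, 0, 0, 0, -0.7], [0.115, 4.11, 0, 0, 0, 0, -0.7], [0.115, 4.11, 0, 0, 0, 0, -0.7], [0.115, 4.11, 0, 0, 0, 0, -0.7], [0.115, 4.11, 0, 0, 0, 0, -0.7], [0.115, 4.11, 0, 0, 0, 0, -0.7], [0.115, 4.11, 0, 0, 0, 0, -0.7], [0.115, 4.11, 0, 0, 0, 0, -0.7], [0, 0, 0, 0, 0, 0, -0.7]]}}

```text
clock: 42.25
position: [0.6053, 0.3218, 0.2734]
eef_rot: [0.026, -3.02, 0.01]
force: [-0.7, -0.6, -0.8]
finger_gap: 0.0739
gripper_force: 0.0
```

Request:
{"method": "move_arm", "body": {"commands": [[0, 0, 0, -0.0086, -0.0069, 0.1402, -0.7], [0, 0, 0, -0.0086, -0.0069, 0.1402, -0.7], [0, 0, 0, -0.0086, -0.0069, 0.1402, -0.7], [0, 0, 0, -0.0086, -0.0069, 0.1402, -0.7], [0, 0, 0, -0.0086, -0.0069, 0.1402, -0.7], [0, 0, 0, -0.0086, -0.0069, 0.1402, -0.7], [0, 0, 0, -0.0086, -0.0069, 0.1402, -0.7], [0, 0, 0, -0.0086, -0.0069, 0.1402, -0.7], [0, 0, 0, -0.0086, -0.0069, 0.1402, -0.7], [0, 0, 0, -0.0086, -0.0069, 0.1402, -0.7], [0, 0, 0, -0.0086, -0.0069, 0.1402, -0.7], [0, 0, 0, -0.0086, -0.0069, 0.1402, -0.7], [0, 0, 0, 0, 0, 0, -0.7], [0, 0, 0, 0, 0, 0, -0.7]]}}

```text
clock: 43.65
position: [0.6067, 0.316, 0.2743]
eef_rot: [-2.327, -2.108, 0.004]
force: [0.5, -0.8, 0.6]
finger_gap: 0.0741
gripper_force: 0.0
```

Run:
```python
from h import *
r=down(-.103); o=readout.get_obs(); print(o['position'],o['qpos']); plan([.602,.317,.068],r)
w=snap('wrist','w14.png'); ci=viewer.camera_info('wrist')
print('exp caps px',proj('wrist',np.array([[.426,.330,.118],[.512,.333,.118],[.602,.317,.118]]),ci).round(0).tolist())
# dark cap blobs
h=cv2.cvtColor(np.ascontiguousarray(w),cv2.COLOR_RGB2HSV); 
N,L,S,C=cv2.connectedComponentsWithStats(amber(w))
for k in range(1,N):
    if S[k,4]>300: print(S[k],C[k].round(1))
for x0 in((.602,.317,-.103),(.512,.333,-.103),(.426,.33,-.103)): fit({'wrist':w},x0,False)
```

```text
[0.6066727  0.31598359 0.27426003] [3.64890595e-01 3.37872403e-01 1.28806941e+00 2.65127780e-04
 1.51835835e+00 4.63465411e-01]
shift cm (tool now) [ 0.08 -0.42 20.63] turn [-0.0025  0.001   0.0044]
exp caps px [[165.0, 188.0], [232.0, 177.0], [316.0, 183.0]]
[ 214  140   57   56 1513] [245.5 165.2]
[ 293  145   49   56 1466] [317.2 170. ]
[ 153  150   62   55 1516] [185.8 175.9]
[283 247  44  34 857] [306.4 267.4]
[335 305  43  27 892] [356.1 317.5]
[   0  367   47   33 1002] [ 17.1 386.6]
wrist blob off [ 0.6 -0. ] area 1466 model 3042
fit [60.36 31.57] -0.099 cost 0.121
wrist blob off [-0.4 -0.1] area 1513 model 3276
fit [51.13 33.18] 0.046 cost 0.155
wrist blob off [-1.2  0.8] area 1516 model 3260
fit [42.3 32.9] 0.08 cost 0.123
```

Request:
{"method": "move_arm", "body": {"commands": [[0.03, -0.35, 4, 0, 0, 0.004, -0.7], [0, 0, 4, 0, 0, 0, -0.7], [0, 0, 4, 0, 0, 0, -0.7], [0, 0, 0, 0, 0, 0, -0.7], [0, 0, 3, 0, 0, 0, -0.7], [0, 0, 3, 0, 0, 0, -0.7], [0, 0, 2.6, 0, 0, 0, -0.7], [0, 0, 0, 0, 0, 0, -0.7], [0, 0, 0, 0, 0, 0, -0.7], [0, 0, 0, 0, 0, 0, 1], [0, 0, 0, 0, 0, 0, 1], [0, 0, 0, 0, 0, 0, 1], [0, 0, 0, 0, 0, 0, 1]], "squeeze": 45}}

```text
clock: 45.0
position: [0.6035, 0.3174, 0.0709]
eef_rot: [2.336, 2.1, 0.003]
force: [-1.3, -0.4, 5.6]
finger_gap: 0.0578
gripper_force: 44.9
```

Request:
{"method": "move_arm", "body": {"commands": [[0, 0, -2, 0, 0, 0, 1], [0, 0, -3, 0, 0, 0, 1], [0, 0, -3, 0, 0, 0, 1], [0, 0, 0, 0, 0, 0, 1]]}}

```text
clock: 45.4
position: [0.6057, 0.3181, 0.1546]
eef_rot: [2.334, 2.099, 0.013]
force: [1.2, 0.8, -1.4]
finger_gap: 0.0577
gripper_force: 44.9
```

Run:
```python
from h import *
r=down(0.); o=readout.get_obs(); print(o['position'],o['force'],o['finger_gap']); plan([.43,.12,.15],r); plan([.55,-.317,.15],r)
```

```text
[0.60571592 0.31811005 0.15462092] [ 1.23338306  0.77454685 -1.3709519 ] 0.057682186339753014
shift cm (tool now) [-21.56 -15.38   0.25] turn [ 0.0078 -0.004  -0.106 ]
shift cm (tool now) [-63.75   1.18   0.19] turn [ 0.0078 -0.004  -0.106 ]
```

Request:
{"method": "move_arm", "body": {"commands": [[0, 0, -2, 0, 0, 0, 1], [0, 0, -2, 0, 0, 0, 1], [-3.08, -2.2, 0, 0, 0, 0, 1], [-3.08, -2.2, 0, 0, 0, 0, 1], [-3.08, -2.2, 0, 0, 0, 0, 1], [-3.08, -2.2, 0, 0, 0, 0, 1], [-3.08, -2.2, 0, 0, 0, 0, 1], [-3.08, -2.2, 0, 0, 0, 0, 1], [-3.08, -2.2, 0, 0, 0, 0, 1], [-3.84, 1.5, 1, 0, 0, 0, 1], [-3.84, 1.5, 1, 0, 0, 0, 1], [-3.84, 1.5, 1, 0, 0, 0, 1], [-3.84, 1.5, 1, 0, 0, 0, 1], [-3.84, 1.5, 0, 0, 0, 0, 1], [-3.84, 1.5, 0, 0, 0, 0, 1], [-3.84, 1.5, 0, 0, 0, 0, 1], [-3.84, 1.5, 0, 0, 0, 0, 1], [-3.84, 1.5, 0, 0, 0, 0, 1], [-3.84, 1.5, 0, 0, 0, 0, 1], [-3.84, 1.5, 0, 0, 0, 0, 1]]}}

```text
clock: 47.4
position: [0.5455, -0.3198, 0.1469]
eef_rot: [-2.334, -2.098, 0.001]
force: [-0.3, -0.5, -2.1]
finger_gap: 0.0578
gripper_force: 44.9
```

Request:
{"method": "move_arm", "body": {"commands": [[0, 0, 0, 0, 0, -0.106, 1], [0, 0, 0, 0, 0, 0, 1], [0, 0, 0, 0, 0, 0, 1]]}}

```text
clock: 47.7
position: [0.5452, -0.3177, 0.1472]
eef_rot: [-2.222, -2.216, 0.001]
force: [-0.6, 0.6, -1.3]
finger_gap: 0.0578
gripper_force: 44.9
```

Run:
```python
from h import *
r=down(0.); o=readout.get_obs(); print(o['position'],o['force'],o['finger_gap']); plan([.55,-.317,.072],r)
w=snap('wrist','w15.png'); ci=viewer.camera_info('wrist'); json.dump({k:np.array(v).tolist() for k,v in ci.items()},open('w15.json','w'))
s=snap('side','s15.png')
N,L,S,C=cv2.connectedComponentsWithStats(amber(s))
for k in range(1,N):
    if S[k,4]>150: print(S[k],C[k].round(1))
print(proj('side',body(*o['position'][:2],0,False,o['position'][2]-.063)).mean(0))
```

```text
[ 0.54524206 -0.31773983  0.14717857] [-0.5741556   0.55352192 -1.31462219] 0.057825607203213385
shift cm (tool now) [0.06 0.49 7.52] turn [-0.0025 -0.002  -0.0025]
[  309     0   223   209 13745] [430.2  92.2]
[  488     2   130   199 12543] [556.1  72.7]
[232  66  48  39 326] [255.6  87.7]
[322 106  20  28 251] [331.4 118.6]
[272 164  23  30 342] [283.  177.1]
[556 168  27  68 769] [568.2 203. ]
[246 181  34  53 719] [262.8 205.9]
[ 425  211   80   65 1936] [464.8 249.2]
[242 244  30  31 398] [256.3 257.6]
[273 254  29  36 481] [287.4 268.7]
[331.33667853 119.42111533]
```

Request:
{"method": "move_arm", "body": {"commands": [[0, 0.3, 2.5, 0, 0, 0, 1], [0, 0, 2.5, 0, 0, 0, 1], [0, 0, 2, 0, 0, 0, 1], [0, 0, 0, 0, 0, 0, 1], [0, 0, 0.4, 0, 0, 0, 1], [0, 0, 0, 0, 0, 0, 1]]}}

```text
clock: 48.4
position: [0.5496, -0.3187, 0.0758]
eef_rot: [2.221, 2.221, -0.0]
force: [0.3, 0.3, -1.4]
finger_gap: 0.0572
gripper_force: 44.9
```

Request:
{"method": "move_arm", "body": {"commands": [[0, 0, 0.3, 0, 0, 0, 1], [0, 0, 0, 0, 0, 0, 1]]}}

```text
clock: 48.6
position: [0.5494, -0.3189, 0.0724]
eef_rot: [2.221, 2.221, -0.0]
force: [-1.1, -0.1, -2.8]
finger_gap: 0.0576
gripper_force: 44.9
```

Request:
{"method": "move_arm", "body": {"commands": [[0, 0, 0.2, 0, 0, 0, 1], [0, 0, 0, 0, 0, 0, 1]]}}

```text
clock: 48.8
position: [0.5489, -0.3186, 0.0697]
eef_rot: [-2.221, -2.221, 0.0]
force: [-0.0, -0.5, -2.6]
finger_gap: 0.0576
gripper_force: 44.9
```

Request:
{"method": "move_arm", "body": {"commands": [[0, 0, 0.15, 0, 0, 0, 1], [0, 0, 0, 0, 0, 0, 1]]}}

```text
clock: 49.0
position: [0.5489, -0.3186, 0.068]
eef_rot: [-2.221, -2.221, 0.0]
force: [0.0, 0.3, -2.1]
finger_gap: 0.0574
gripper_force: 44.9
```

Request:
{"method": "move_arm", "body": {"commands": [[0, 0, 0.15, 0, 0, 0, 1], [0, 0, 0, 0, 0, 0, 1]]}}

```text
clock: 49.2
position: [0.549, -0.3188, 0.0679]
eef_rot: [-2.221, -2.221, 0.001]
force: [-3.2, 2.1, 5.1]
finger_gap: 0.0575
gripper_force: 44.9
```

Request:
{"method": "move_arm", "body": {"commands": [[0, 0, -0.1, 0, 0, 0, -0.7], [0, 0, 0, 0, 0, 0, -0.7], [0, 0, 0, 0, 0, 0, -0.7], [0, 0, -2, 0, 0, 0, -0.7], [0, 0, -4, 0, 0, 0, -0.7], [0, 0, -4, 0, 0, 0, -0.7], [0, 0, -4, 0, 0, 0, -0.7], [0, 0, 0, 0, 0, 0, -0.7]]}}

```text
clock: 50.0
position: [0.5524, -0.3211, 0.2158]
eef_rot: [2.213, 2.213, 0.002]
force: [-0.1, 0.2, 0.9]
finger_gap: 0.0742
gripper_force: 0.0
```

Run:
```python
from h import *
o=readout.get_obs(); print(o['position']); plan([.5115,.332,.21],down(-.103))
w=snap('wrist','w16.png'); fit({'wrist':w},(.549,-.3187,0),False,.005)
```

```text
[ 0.55241588 -0.32112817  0.2157624 ]
shift cm (tool now) [ 6.531e+01 -4.100e+00  5.000e-02] turn [0.01   0.0069 0.1029]
wrist blob off [-2.4 -2. ] area 2066 model 4333
fit [ 54.7  -31.72] -0.001 cost 0.123
```

Request:
{"method": "move_arm", "body": {"commands": [[4.08, -0.26, 0, 0, 0, 0, -0.7], [4.08, -0.26, 0, 0, 0, 0, -0.7], [4.08, -0.26, 0, 0, 0, 0, -0.7], [4.08, -0.26, 0, 0, 0, 0, -0.7], [4.08, -0.26, 0, 0, 0, 0, -0.7], [4.08, -0.26, 0, 0, 0, 0, -0.7], [4.08, -0.26, 0, 0, 0, 0, -0.7], [4.08, -0.26, 0, 0, 0, 0, -0.7], [4.08, -0.26, 0, 0, 0, 0, -0.7], [4.08, -0.26, 0, 0, 0, 0, -0.7], [4.08, -0.26, 0, 0, 0, 0, -0.7], [4.08, -0.26, 0, 0, 0, 0, -0.7], [4.08, -0.26, 0, 0, 0, 0, -0.7], [4.08, -0.26, 0, 0, 0, 0, -0.7], [4.08, -0.26, 0, 0, 0, 0, -0.7], [4.08, -0.26, 0, 0, 0, 0, -0.7], [0, 0, 0, 0.01, 0.007, 0.103, -0.7], [0, 0, 0, 0, 0, 0, -0.7], [0, 0, 0, 0, 0, 0, -0.7]]}}

```text
clock: 51.95
position: [0.507, 0.3335, 0.2064]
eef_rot: [-2.321, -2.098, 0.007]
force: [-0.2, -0.6, -0.3]
finger_gap: 0.0739
gripper_force: 0.0
```

Run:
```python
from h import *
o=readout.get_obs(); print(o['position']); 
w=snap('wrist','w17.png'); fit({'wrist':w},(.512,.332,-.103),False); fit({'wrist':w},(.426,.33,-.103),False)
plan([.5115,.332,.0705],down(-.103))
```

```text
[0.50699898 0.33350539 0.2063666 ]
wrist blob off [-1.2 -1.2] area 2173 model 4565
fit [51.16 33.28] -0.045 cost 0.104
wrist blob off [-1.1 -0.4] area 2203 model 4834
fit [42.31 32.78] -0.143 cost 0.202
shift cm (tool now) [-0.16  0.6  13.62] turn [-0.0122 -0.0055  0.0012]
```

Request:
{"method": "move_arm", "body": {"commands": [[-0.1, 0.55, 3, -0.012, -0.005, 0, -0.7], [0, 0, 2.5, 0, 0, 0, -0.7], [0, 0, 0, 0, 0, 0, -0.7], [0, 0, 2.5, 0, 0, 0, -0.7], [0, 0, 2.5, 0, 0, 0, -0.7], [0, 0, 2.1, 0, 0, 0, -0.7], [0, 0, 0.8, 0, 0, 0, -0.7], [0, 0, 0, 0, 0, 0, -0.7], [0, 0, 0, 0, 0, 0, -0.7]]}}

```text
clock: 52.9
position: [0.5138, 0.3332, 0.0754]
eef_rot: [2.333, 2.104, 0.006]
force: [-0.2, -0.1, 0.4]
finger_gap: 0.0741
gripper_force: 0.0
```

Request:
{"method": "move_arm", "body": {"commands": [[0, 0, 0, 0, 0, 0, 1], [0, 0, 0, 0, 0, 0, 1], [0, 0, 0, 0, 0, 0, 1], [0, 0, 0, 0, 0, 0, 1]]}}

```text
clock: 53.3
position: [0.5126, 0.3334, 0.0748]
eef_rot: [-2.332, -2.104, -0.004]
force: [-3.1, -0.3, 6.2]
finger_gap: 0.0579
gripper_force: 44.6
```

Request:
{"method": "move_arm", "body": {"commands": [[0, 0, -3, 0, 0, 0, 1], [0, 0, -3, 0, 0, 0, 1], [0, 0, -3, 0, 0, 0, 1], [0, 0, -3, 0, 0, 0, 1], [0, 0, 0, 0, 0, 0, 1]]}}

```text
clock: 53.8
position: [0.5153, 0.334, 0.1989]
eef_rot: [2.331, 2.102, 0.016]
force: [1.1, -0.5, -2.1]
finger_gap: 0.0574
gripper_force: 44.5
```

Run:
```python
from h import *
r=down(0.); o=readout.get_obs(); print(o['position'],o['force'],o['finger_gap']); plan([.42,.12,.15],r); plan([.46,-.317,.15],r)
```

```text
[0.51533057 0.33403612 0.19886924] [ 1.09764709 -0.5084057  -2.11194589] 0.057365102200074965
shift cm (tool now) [-22.3   -7.32   4.69] turn [ 0.0091 -0.0057 -0.1031]
shift cm (tool now) [-65.36   1.15   4.5 ] turn [ 0.0091 -0.0057 -0.1031]
```

Request:
{"method": "move_arm", "body": {"commands": [[-3.72, -1.22, 0, 0, 0, 0, 1], [-3.72, -1.22, 0, 0, 0, 0, 1], [-3.72, -1.22, 0, 0, 0, 0, 1], [-3.72, -1.22, 0, 0, 0, 0, 1], [-3.72, -1.22, 0, 0, 0, 0, 1], [-3.72, -1.22, 0, 0, 0, 0, 1], [-3.91, 0.77, 1, 0, 0, 0, 1], [-3.91, 0.77, 1, 0, 0, 0, 1], [-3.91, 0.77, 1, 0, 0, 0, 1], [-3.91, 0.77, 1, 0, 0, 0, 1], [-3.91, 0.77, 0, 0, 0, 0, 1], [-3.91, 0.77, 0, 0, 0, 0, 1], [-3.91, 0.77, 0, 0, 0, 0, 1], [-3.91, 0.77, 0, 0, 0, 0, 1], [-3.91, 0.77, 0, 0, 0, 0, 1], [-3.91, 0.77, 0, 0, 0, 0, 1], [-3.91, 0.77, 0, 0, 0, 0, 1], [0, 0, 0, 0, 0, -0.103, 1], [0, 0, 0, 0, 0, 0, 1], [0, 0, 0, 0, 0, 0, 1]]}}

```text
clock: 55.8
position: [0.4559, -0.3171, 0.1509]
eef_rot: [-2.222, -2.216, -0.003]
force: [-0.5, 0.0, -2.2]
finger_gap: 0.0576
gripper_force: 44.8
```

Run:
```python
from h import *
r=down(0.); o=readout.get_obs(); print(o['position'],o['force'],o['finger_gap']); plan([.459,-.317,.072],r)
s=snap('side','s18.png')
N,L,S,C=cv2.connectedComponentsWithStats(amber(s))
for k in range(1,N):
    if S[k,4]>150: print(S[k],C[k].round(1))
print(proj('side',body(*o['position'][:2],0,False,o['position'][2]-.0668)).mean(0))
```

```text
[ 0.45593435 -0.31713824  0.1509345 ] [-0.49918132  0.00848664 -2.16809906] 0.05755691127182602
shift cm (tool now) [-0.01  0.31  7.89] turn [-0.0009 -0.0037 -0.0026]
[  337     0   281   204 26419] [495.8  83.1]
[232  66  48  39 324] [255.6  87.6]
[346 111  19  28 270] [354.6 123.4]
[322 126  19  19 193] [331.  133.3]
[272 163  23  31 343] [283.1 176.9]
[556 168  27  68 769] [568.2 203. ]
[246 181  34  53 718] [262.8 205.9]
[ 425  211   80   65 1945] [464.8 249.2]
[273 254  29  36 481] [287.4 268.7]
[354.62159311 124.13250823]
```

Request:
{"method": "move_arm", "body": {"commands": [[0, 0.2, 2.5, 0, 0, 0, 1], [0, 0, 2.5, 0, 0, 0, 1], [0, 0, 2.3, 0, 0, 0, 1], [0, 0, 0, 0, 0, 0, 1], [0, 0, 0, 0, 0, 0, 1]]}}

```text
clock: 56.35
position: [0.4588, -0.3171, 0.0797]
eef_rot: [-2.22, -2.22, -0.003]
force: [0.7, 0.1, -2.1]
finger_gap: 0.0574
gripper_force: 44.8
```

Request:
{"method": "move_arm", "body": {"commands": [[0, 0, 0.25, 0, 0, 0, 1], [0, 0, 0, 0, 0, 0, 1]]}}

```text
clock: 56.55
position: [0.4597, -0.3186, 0.0786]
eef_rot: [2.22, 2.22, 0.003]
force: [-0.2, -0.2, -3.3]
finger_gap: 0.0577
gripper_force: 44.8
```

Request:
{"method": "move_arm", "body": {"commands": [[0, 0, 0.2, 0, 0, 0, 1], [0, 0, 0, 0, 0, 0, 1]]}}

```text
clock: 56.75
position: [0.4591, -0.3182, 0.0756]
eef_rot: [2.221, 2.221, 0.003]
force: [-0.0, -0.4, -2.6]
finger_gap: 0.0579
gripper_force: 44.8
```

Request:
{"method": "move_arm", "body": {"commands": [[0, 0, 0.2, 0, 0, 0, 1], [0, 0, 0, 0, 0, 0, 1]]}}

```text
clock: 56.95
position: [0.4588, -0.318, 0.073]
eef_rot: [-2.221, -2.221, -0.003]
force: [-0.0, -0.4, -2.8]
finger_gap: 0.058
gripper_force: 44.8
```

Request:
{"method": "move_arm", "body": {"commands": [[0, 0, 0.2, 0, 0, 0, 1], [0, 0, 0, 0, 0, 0, 1]]}}

```text
clock: 57.15
position: [0.459, -0.3182, 0.0719]
eef_rot: [-2.222, -2.221, -0.003]
force: [-1.5, 1.9, 2.6]
finger_gap: 0.0582
gripper_force: 44.8
```

Request:
{"method": "move_arm", "body": {"commands": [[0, 0, 0.1, 0, 0, 0, 1], [0, 0, 0, 0, 0, 0, 1]]}}

```text
clock: 57.35
position: [0.4591, -0.3182, 0.0718]
eef_rot: [-2.221, -2.221, -0.003]
force: [-4.4, 3.9, 9.3]
finger_gap: 0.0572
gripper_force: 44.8
```

Request:
{"method": "move_arm", "body": {"commands": [[0, 0, -0.2, 0, 0, 0, 1], [0, 0, 0, 0, 0, 0, -0.7], [0, 0, 0, 0, 0, 0, -0.7], [0, 0, 0, 0, 0, 0, -0.7], [0, 0, -2, 0, 0, 0, -0.7], [0, 0, -4, 0, 0, 0, -0.7], [0, 0, -4, 0, 0, 0, -0.7], [0, 0, -4, 0, 0, 0, -0.7], [0, 0, 0, 0, 0, 0, -0.7]]}}

```text
clock: 58.25
position: [0.4618, -0.321, 0.2197]
eef_rot: [2.213, 2.213, 0.004]
force: [0.4, -0.4, 1.3]
finger_gap: 0.0737
gripper_force: 0.0
```

Request:
{"method": "move_arm", "body": {"commands": [[4.04, -0.22, 0, 0, 0, 0, -0.7], [4.04, -0.22, 0, 0, 0, 0, -0.7], [4.04, -0.22, 0, 0, 0, 0, -0.7], [4.04, -0.22, 0, 0, 0, 0, -0.7], [4.04, -0.22, 0, 0, 0, 0, -0.7], [4.04, -0.22, 0, 0, 0, 0, -0.7], [4.04, -0.22, 0, 0, 0, 0, -0.7], [4.04, -0.22, 0, 0, 0, 0, -0.7], [4.04, -0.22, 0, 0, 0, 0, -0.7], [4.04, -0.22, 0, 0, 0, 0, -0.7], [4.04, -0.22, 0, 0, 0, 0, -0.7], [4.04, -0.22, 0, 0, 0, 0, -0.7], [4.04, -0.22, 0, 0, 0, 0, -0.7], [4.04, -0.22, 0, 0, 0, 0, -0.7], [4.04, -0.22, 0, 0, 0, 0, -0.7], [4.04, -0.22, 0, 0, 0, 0, -0.7], [0, 0, 0, 0, 0, 0.103, -0.7], [0, 0, 0, 0, 0, 0, -0.7], [0, 0, 0, 0, 0, 0, -0.7]]}}

```text
clock: 60.15
position: [0.4234, 0.3278, 0.2126]
eef_rot: [-2.33, -2.107, -0.002]
force: [0.2, 0.2, -0.3]
finger_gap: 0.0741
gripper_force: 0.0
```

Run:
```python
from h import *
o=readout.get_obs(); print(o['position']); 
w=snap('wrist','w19.png'); A=fit({'wrist':w},(.424,.329,-.103),False)
plan([.425,.329,.0705],down(-.103))
```

```text
[0.42342901 0.32781144 0.21259812]
wrist blob off [-0.5 -0.4] area 2085 model 4369
fit [42.4 32.9] -0.104 cost 0.115
shift cm (tool now) [ 0.14  0.11 14.23] turn [ 0.0006 -0.0012  0.0014]
```

Request:
{"method": "move_arm", "body": {"commands": [[0.1, 0.05, 3, 0, 0, 0, -0.7], [0, 0, 3, 0, 0, 0, -0.7], [0, 0, 0, 0, 0, 0, -0.7], [0, 0, 3, 0, 0, 0, -0.7], [0, 0, 3, 0, 0, 0, -0.7], [0, 0, 2, 0, 0, 0, -0.7], [0, 0, 0.3, 0, 0, 0, -0.7], [0, 0, 0, 0, 0, 0, -0.7], [0, 0, 0, 0, 0, 0, 1], [0, 0, 0, 0, 0, 0, 1], [0, 0, 0, 0, 0, 0, 1], [0, 0, 0, 0, 0, 0, 1]]}}

```text
clock: 61.4
position: [0.4249, 0.3299, 0.0716]
eef_rot: [-2.333, -2.104, -0.006]
force: [-2.3, 0.4, 6.9]
finger_gap: 0.0577
gripper_force: 44.8
```

Request:
{"method": "move_arm", "body": {"commands": [[0, 0, -2, 0, 0, 0, 1], [0, 0, -3, 0, 0, 0, 1], [0, 0, -3, 0, 0, 0, 1], [0, 0, 0, 0, 0, 0, 1]]}}

```text
clock: 61.8
position: [0.4272, 0.3308, 0.155]
eef_rot: [2.331, 2.103, 0.016]
force: [0.7, -0.4, -2.2]
finger_gap: 0.0575
gripper_force: 44.7
```

Run:
```python
from h import *
r=down(0.); o=readout.get_obs(); print(o['position'],o['force'],o['finger_gap']); plan([.371,-.317,.15],r)
print([ik6([.395,y,.15],down(-.1)) for y in(.2,.0,-.2)])
```

```text
[0.42718038 0.33082981 0.15502784] [ 0.66573869 -0.39512051 -2.15084162] 0.057535426749756785
shift cm (tool now) [-65.02   1.06   0.08] turn [ 0.0086 -0.0062 -0.1029]
[array([ 0.29 , -0.162,  2.058, -0.   ,  1.246,  0.39 ]), array([-0.2  , -0.297,  2.168, -0.   ,  1.271, -0.1  ]), array([-0.647, -0.162,  2.058,  0.   ,  1.246, -0.547])]
```

Request:
{"method": "move_arm", "body": {"commands": [[-3.82, 0.06, 0, 0, 0, 0, 1], [-3.82, 0.06, 0, 0, 0, 0, 1], [-3.82, 0.06, 0, 0, 0, 0, 1], [-3.82, 0.06, 0, 0, 0, 0, 1], [-3.82, 0.06, 0, 0, 0, 0, 1], [-3.82, 0.06, 0, 0, 0, 0, 1], [-3.82, 0.06, 0, 0, 0, 0, 1], [-3.82, 0.06, 0, 0, 0, 0, 1], [-3.82, 0.06, 0, 0, 0, 0, 1], [-3.82, 0.06, 0, 0, 0, 0, 1], [-3.82, 0.06, 0, 0, 0, 0, 1], [-3.82, 0.06, 0, 0, 0, 0, 1], [-3.82, 0.06, 0, 0, 0, 0, 1], [-3.82, 0.06, 0, 0, 0, 0, 1], [-3.82, 0.06, 0, 0, 0, 0, 1], [-3.82, 0.06, 0, 0, 0, 0, 1], [-3.82, 0.06, 0, 0, 0, 0, 1], [0, 0, 0, 0, 0, -0.103, 1], [0, 0, 0, 0, 0, 0, 1], [0, 0, 0, 0, 0, 0, 1]]}}

```text
clock: 63.8
position: [0.3671, -0.317, 0.1479]
eef_rot: [-2.223, -2.217, -0.004]
force: [0.2, 0.3, -2.1]
finger_gap: 0.0577
gripper_force: 44.7
```

Run:
```python
from h import *
r=down(0.); o=readout.get_obs(); print(o['position'],o['force'],o['finger_gap']); plan([.371,-.317,.0686],r)
s=snap('side','s20.png')
N,L,S,C=cv2.connectedComponentsWithStats(amber(s))
for k in range(1,N):
    if S[k,4]>150: print(S[k],C[k].round(1))
print(proj('side',body(*o['position'][:2],0,False,o['position'][2]-.0636)).mean(0))
```

```text
[ 0.36705321 -0.31697663  0.14794679] [ 0.16264147  0.29799277 -2.10950201] 0.05769738813272157
shift cm (tool now) [-0.03  0.4   7.93] turn [-0.0001 -0.0032 -0.0027]
[  365     0   253   201 26475] [501.2  83.8]
[232  67  48  38 323] [255.7  87.6]
[370 116  19  28 280] [379.1 128. ]
[322 126  19  19 194] [331.  133.3]
[345 130  19  20 199] [353.9 138.2]
[272 163  23  31 345] [283.1 177.1]
[556 168  27  68 769] [568.3 203.1]
[246 181  34  53 720] [262.8 205.9]
[ 425  211   80   65 1944] [464.7 249.2]
[378.58747348 128.84990619]
```

Request:
{"method": "move_arm", "body": {"commands": [[0, 0.15, 2.5, 0, 0, 0, 1], [0, 0, 2.5, 0, 0, 0, 1], [0, 0, 2.2, 0, 0, 0, 1], [0, 0, 0, 0, 0, 0, 1], [0, 0, 0, 0, 0, 0, 1]]}}

```text
clock: 64.35
position: [0.3692, -0.3169, 0.0772]
eef_rot: [-2.221, -2.221, -0.003]
force: [0.8, -0.5, -1.6]
finger_gap: 0.0581
gripper_force: 44.7
```

Request:
{"method": "move_arm", "body": {"commands": [[0, 0, 0.3, 0, 0, 0, 1], [0, 0, 0, 0, 0, 0, 1], [0, 0, 0.2, 0, 0, 0, 1], [0, 0, 0, 0, 0, 0, 1]]}}

```text
clock: 64.75
position: [0.3693, -0.3179, 0.0725]
eef_rot: [2.222, 2.221, 0.003]
force: [-0.4, -0.3, -2.4]
finger_gap: 0.0578
gripper_force: 44.7
```

Request:
{"method": "move_arm", "body": {"commands": [[0, 0, 0.2, 0, 0, 0, 1], [0, 0, 0, 0, 0, 0, 1]]}}

```text
clock: 64.95
position: [0.369, -0.3176, 0.0699]
eef_rot: [-2.221, -2.221, -0.003]
force: [0.5, 0.4, -1.9]
finger_gap: 0.0578
gripper_force: 44.7
```

Request:
{"method": "move_arm", "body": {"commands": [[0, 0, 0.15, 0, 0, 0, 1], [0, 0, 0, 0, 0, 0, 1]]}}

```text
clock: 65.15
position: [0.3692, -0.3178, 0.0687]
eef_rot: [-2.222, -2.221, -0.003]
force: [0.4, -0.2, -1.6]
finger_gap: 0.0574
gripper_force: 44.7
```

Request:
{"method": "move_arm", "body": {"commands": [[0, 0, 0.1, 0, 0, 0, 1], [0, 0, 0, 0, 0, 0, 1]]}}

```text
clock: 65.35
position: [0.3693, -0.3181, 0.0686]
eef_rot: [2.221, 2.221, 0.002]
force: [-2.8, 1.1, 7.2]
finger_gap: 0.0577
gripper_force: 44.8
```

Request:
{"method": "move_arm", "body": {"commands": [[0, 0, -0.1, 0, 0, 0, 1], [0, 0, 0, 0, 0, 0, -0.6], [0, 0, 0, 0, 0, 0, -0.6], [0, 0, 0, 0, 0, 0, -0.6], [0, 0, -2, 0, 0, 0, -0.6], [0, 0, -4, 0, 0, 0, -0.6], [0, 0, -4, 0, 0, 0, -0.6], [0, 0, -4, 0, 0, 0, -0.6], [0, 0, -4, 0, 0, 0, -0.6], [0, 0, -4, 0, 0, 0, -0.6], [0, 0, 0, 0, 0, 0, -0.6], [0, 0, 0, 0, 0, 0, -0.6]]}}

```text
clock: 66.55
position: [0.3694, -0.3185, 0.2898]
eef_rot: [2.22, 2.219, 0.003]
force: [0.1, -0.0, -0.6]
finger_gap: 0.0694
gripper_force: 0.0
```

Run:
```python
from h import *
o=readout.get_obs(); print(o['position'],o['force'])
s=snap('side','s21.png'); a=snap('scene','sc21.png'); w=snap('wrist','w21.png')
m=np.zeros((600,800,3),np.uint8); m[:300,:400]=cv2.resize(s[90:270,180:420],(400,300)); m[:300,400:]=cv2.resize(a[190:340,170:370],(400,300)); m[300:,400:]=cv2.resize(a[230:380,330:530],(400,300)); m[300:,:400]=cv2.resize(w,(400,250))[0:250] if 0 else cv2.resize(w[0:360],(400,300))
cv2.imwrite('pics/m21.png',m[:,:,::-1])
```

```text
[ 0.36940111 -0.3185256   0.28981318] [ 0.08572605 -0.02291621 -0.56962382]
```

View pics/m21.png

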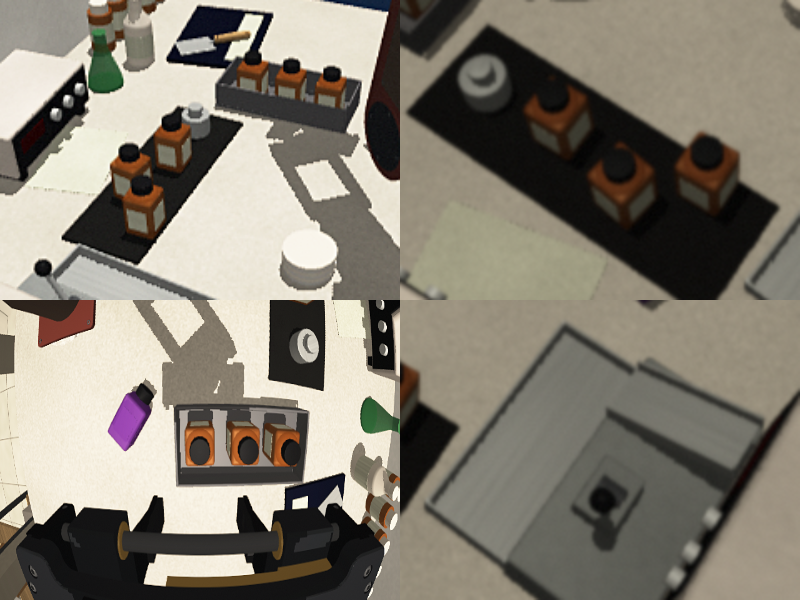

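Final check: three bottles stand on the mat and three in the tote. The tray is empty, the lever is over and the weight is unmoved. The bottle at scene crop (707,170) is only a few mm inside the mat's near edge, so I'll move it inward.

Request:
{"method": "move_arm", "body": {"commands": [[3.68, 1.55, 0.6, 0, 0, 0, -0.7], [3.68, 1.55, 0.6, 0, 0, 0, -0.7], [3.68, 1.55, 0.6, 0, 0, 0, -0.7], [3.68, 1.55, 0.6, 0, 0, 0, -0.7], [3.68, 1.55, 0.6, 0, 0, 0, -0.7], [3.68, 1.55, 0.6, 0, 0, 0, -0.7], [3.68, 1.55, 0.6, 0, 0, 0, -0.7], [3.68, 1.55, 0.6, 0, 0, 0, -0.7], [3.68, 1.55, 0.6, 0, 0, 0, -0.7], [3.68, 1.55, 0.6, 0, 0, 0, -0.7], [3.68, 1.55, 0.6, 0, 0, 0, -0.7], [3.68, 1.55, 0.6, 0, 0, 0, -0.7], [3.68, 1.55, 0.6, 0, 0, 0, -0.7], [0, 0, 0, 0, 0, 0, -0.7], [0, 0, 0, 0, 0, 0, -0.7]]}}

```text
clock: 68.2
position: [0.5694, 0.161, 0.2092]
eef_rot: [-2.218, -2.222, 0.003]
force: [0.4, 0.0, -0.0]
finger_gap: 0.0739
gripper_force: 0.0
```

Run:
```python
from h import *
o=readout.get_obs(); print(o['position'])
w=snap('wrist','w22.png'); A=fit({'wrist':w},(.57,.16,0),False); B=fit({'wrist':w},(.628,.098,0),False)
plan([A[0],A[1],.070],down(0))
# mat near edge under the wrist: dark pixels along x at y=.205 and y=.16-.04
ci=viewer.camera_info('wrist'); g=cv2.cvtColor(np.ascontiguousarray(w),cv2.COLOR_RGB2GRAY)
for y in(.2,.215,.225):
    xs=np.arange(.5,.72,.004); p=proj('wrist',np.c_[xs,0*xs+y,0*xs+.008],ci).round().astype(int); print(y,[(round(x,3),int(g[v,u])) for x,(u,v) in zip(xs,p) if .515<x<.56])
```

```text
[0.56937886 0.16095117 0.20922935]
wrist blob off [ 2.9 -1.5] area 2311 model 4458
fit [57.25 16.  ] 0.001 cost 0.081
wrist blob off [2.4 6.9] area 1767 model 4547
fit [63.61  8.48] -0.029 cost 0.232
shift cm (tool now) [-0.03  0.31 13.99] turn [-0.0018 -0.0006  0.0005]
0.2 [(np.float64(0.516), 122), (np.float64(0.52), 128), (np.float64(0.524), 124), (np.float64(0.528), 124), (np.float64(0.532), 126), (np.float64(0.536), 118), (np.float64(0.54), 120), (np.float64(0.544), 121), (np.float64(0.548), 16), (np.float64(0.552), 14), (np.float64(0.556), 15)]
0.215 [(np.float64(0.516), 129), (np.float64(0.52), 118), (np.float64(0.524), 118), (np.float64(0.528), 121), (np.float64(0.532), 120), (np.float64(0.536), 125), (np.float64(0.54), 126), (np.float64(0.544), 131), (np.float64(0.548), 14), (np.float64(0.552), 15), (np.float64(0.556), 15)]
0.225 [(np.float64(0.516), 123), (np.float64(0.52), 123), (np.float64(0.524), 121), (np.float64(0.528), 120), (np.float64(0.532), 119), (np.float64(0.536), 127), (np.float64(0.54), 128), (np.float64(0.544), 125), (np.float64(0.548), 15), (np.float64(0.552), 16), (np.float64(0.556), 16)]
```

Request:
{"method": "move_arm", "body": {"commands": [[0, 0.2, 3, 0, 0, 0, -0.7], [0, 0, 3, 0, 0, 0, -0.7], [0, 0, 0, 0, 0, 0, -0.7], [0, 0, 3, 0, 0, 0, -0.7], [0, 0, 3, 0, 0, 0, -0.7], [0, 0, 1.7, 0, 0, 0, -0.7], [0, 0, 0, 0, 0, 0, -0.7], [0, 0, 0, 0, 0, 0, -0.7], [0, 0, 0, 0, 0, 0, 1], [0, 0, 0, 0, 0, 0, 1], [0, 0, 0, 0, 0, 0, 1], [0, 0, 0, 0, 0, 0, 1]]}}

```text
clock: 69.45
position: [0.573, 0.1608, 0.0759]
eef_rot: [2.221, 2.221, 0.004]
force: [-2.8, -1.8, 5.9]
finger_gap: 0.0575
gripper_force: 45.0
```

Request:
{"method": "move_arm", "body": {"commands": [[0, 0, -0.6, 0, 0, 0, 1], [0, 0, -0.6, 0, 0, 0, 1], [0, 0, 0, 0, 0, 0, 1], [0.7, 1.2, 0, 0, 0, 0, 1], [0.8, 1.3, 0, 0, 0, 0, 1], [0, 0, 0, 0, 0, 0, 1], [0, 0, 0.6, 0, 0, 0, 1], [0, 0, 0, 0, 0, 0, 1], [0, 0, 0, 0, 0, 0, 1]]}}

```text
clock: 70.35
position: [0.5967, 0.1753, 0.0799]
eef_rot: [-2.221, -2.22, -0.001]
force: [-0.2, -0.5, -3.2]
finger_gap: 0.0578
gripper_force: 44.9
```

Request:
{"method": "move_arm", "body": {"commands": [[0, 0, 0.3, 0, 0, 0, 1], [0, 0, 0, 0, 0, 0, 1]]}}

```text
clock: 70.55
position: [0.5973, 0.1755, 0.0773]
eef_rot: [-2.221, -2.221, -0.002]
force: [-0.4, 0.0, -3.5]
finger_gap: 0.0575
gripper_force: 44.9
```

Request:
{"method": "move_arm", "body": {"commands": [[0, 0, 0.2, 0, 0, 0, 1], [0, 0, 0, 0, 0, 0, 1]]}}

```text
clock: 70.75
position: [0.598, 0.1757, 0.076]
eef_rot: [2.222, 2.221, 0.004]
force: [-0.0, -0.4, -0.3]
finger_gap: 0.0574
gripper_force: 44.9
```

Request:
{"method": "move_arm", "body": {"commands": [[0, 0, 0, 0, 0, 0, -0.6], [0, 0, 0, 0, 0, 0, -0.6], [0, 0, 0, 0, 0, 0, -0.6], [0, 0, -2, 0, 0, 0, -0.6], [0, 0, -4, 0, 0, 0, -0.6], [0, 0, -4, 0, 0, 0, -0.6], [0, 0, -4, 0, 0, 0, -0.6], [-3, -3, -2, 0, 0, 0, -0.6], [-3, -3, -2, 0, 0, 0, -0.6], [-3, -3, 0, 0, 0, 0, -0.6], [-3, -3, 0, 0, 0, 0, -0.6], [-3, -3, 0, 0, 0, 0, -0.6], [-3, -3, 0, 0, 0, 0, -0.6], [0, 0, 0, 0, 0, 0, -0.6], [0, 0, 0, 0, 0, 0, -0.6]]}}

```text
clock: 72.25
position: [0.4177, -0.0051, 0.2559]
eef_rot: [2.223, 2.218, 0.006]
force: [-0.7, 0.5, -0.8]
finger_gap: 0.0701
gripper_force: 0.0
```

Run:
```python
from h import *
o=readout.get_obs(); print(o['position'])
s=snap('side','s23.png'); w=snap('wrist','w23.png')
for n,im in(('side',s),('wrist',w)):
    N,L,S,C=cv2.connectedComponentsWithStats(amber(im)); print(n,[(S[k].tolist(),C[k].round(0).tolist()) for k in range(1,N) if 180<S[k,4]<9000])
    print({k:proj(n,body(*p,0,False)).mean(0).round(0).tolist() for k,p in dict(c=(.597,.1755),b=(.634,.088),a=(.605,-.03)).items()})
fit({'wrist':w},(.597,.1755,0),False)
```

```text
[ 0.41771537 -0.00509002  0.25590344]
side [([232, 66, 48, 39, 322], [256.0, 88.0]), ([369, 134, 19, 21, 204], [378.0, 143.0]), ([272, 164, 23, 30, 344], [283.0, 177.0]), ([556, 168, 27, 68, 769], [568.0, 203.0]), ([243, 181, 29, 54, 724], [257.0, 206.0])]
{'c': [256.0, 216.0], 'b': [259.0, 196.0], 'a': [283.0, 177.0]}
wrist [([431, 5, 67, 59, 1838], [461.0, 37.0]), ([455, 82, 69, 55, 1741], [487.0, 108.0]), ([35, 105, 96, 125, 5079], [94.0, 163.0]), ([597, 108, 18, 54, 519], [606.0, 134.0]), ([431, 166, 65, 59, 1778], [460.0, 193.0]), ([0, 324, 42, 65, 890], [17.0, 360.0])]
{'c': [463.0, 37.0], 'b': [487.0, 107.0], 'a': [460.0, 195.0]}
wrist blob off [-1.8 -0.3] area 1838 model 3758
fit [59.61 17.56] 0.094 cost 0.131
```

```bash
python3 -c "
from plant import manip; print(manip.job_done())"
```

```text
the job is handed in; nothing more can be done
None
```

I switched the capper off first, then stood all three toppled bottles upright on the mat and packed all three tray bottles upright in the grey tote. The weight looked unmoved in the last check. I handed the job in after about 72 s of robot time; the hand-in returned no verdict.

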